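# Rack the stick gauges and lock the rack for the road

## Task

The stall is packing up for the night: stand every stick gauge that lies on the counter in the sliding rack, one to a socket, foot end down to the bottom of the socket and crossbar head up. Do this while the rack is still drawn out; then, once all are in, push the rack by its upright tab away from you until it snaps fully home on its sprung pawl, with the gauges still seated. Leave the wheel nuts, the loupe and the reamer where they are.

Things in the scene. Friction and masses are not known exactly. Their poses are not given: they have to be found in the camera images.
- gauge1: stick tyre gauge, lying on the counter at first: aluminium rod 16 mm in diameter, 140 mm long over all, 90 g, one end a rounded black foot, the other a steel dual-foot head (crossbar 44 mm wide, 16 x 16 mm). Origin on its axis, 8 mm above the counter when lying; x points along it to the head, y along the crossbar. Foot end at x = -72 mm, head end at +68 mm. Absent ones are None.
- gauge2: another stick gauge, the same as gauge1 in shape and axes; may be absent
- gauge3: another stick gauge, the same as gauge1 in shape and axes; may be absent
- gauge4: another stick gauge, the same as gauge1 in shape and axes; may be absent
- gauge5: another stick gauge, the same as gauge1 in shape and axes; may be absent
- gauge6: another stick gauge, the same as gauge1 in shape and axes; may be absent
- gauge1_foot (a point): end of the rounded foot of gauge1, on its axis
- gauge2_foot (a point): end of the rounded foot of gauge2, on its axis
- gauge3_foot (a point): end of the rounded foot of gauge3, on its axis
- gauge4_foot (a point): end of the rounded foot of gauge4, on its axis
- gauge5_foot (a point): end of the rounded foot of gauge5, on its axis
- gauge6_foot (a point): end of the rounded foot of gauge6, on its axis
- socket1 (a point): socket 1 of 5 in the rack's pale block, 52 mm apart along y (1 at the -y end): centre of the mouth, 70 mm above the counter. Square bore 22 x 22 mm, 45 mm deep, closed bottom, leaning 50 deg from vertical: z points out along the bore (up and away from the robot), x at right angles to it (down and away), y across the row; the block's top face reaches 22 mm either side in x. Moves with the rack.
- socket2 (a point): socket 2 of 5 in the rack's pale block, 52 mm apart along y (1 at the -y end): centre of the mouth, 70 mm above the counter; axes and sizes as socket1
- socket3 (a point): socket 3 of 5 in the rack's pale block, 52 mm apart along y (1 at the -y end): centre of the mouth, 70 mm above the counter; axes and sizes as socket1
- socket4 (a point): socket 4 of 5 in the rack's pale block, 52 mm apart along y (1 at the -y end): centre of the mouth, 70 mm above the counter; axes and sizes as socket1
- socket5 (a point): socket 5 of 5 in the rack's pale block, 52 mm apart along y (1 at the -y end): centre of the mouth, 70 mm above the counter; axes and sizes as socket1
- tab (a point): middle of the near (robot-side) face of the rack's upright push tab, about 45 mm above the counter; the tab is 70 mm wide, 10 mm thick, its top 70 mm above the counter. Its x axis is the level direction in which the rack slides home.
- rack (a joint): travel of the rack along its rails, m: 0 to about 0.02 = drawn out towards the robot for loading, 0.080 = fully home against the stop, held by the sprung pawl. It takes about 10 N to push it over the pawl's hump at 0.064; past 0.070 it snaps home by itself.
- bed: steel bed with two rails, 300 x 290 mm, 8 mm thick, that carries the rack; fixed to the counter; x is the slide direction
- nut1: bystander: black locking wheel nut, 32 mm tall, 32 mm wide; origin under its centre
- nut2: bystander: the second black locking wheel nut, the same
- loupe: bystander: stainless magnifying loupe lying flat, 56 mm lens ring with a 75 mm handle to -x, 10 mm tall; origin under the lens
- reamer: bystander: tyre reamer lying flat, red handle 26 mm thick and 85 mm long to -y, thin dark shank 75 mm to +y; origin underneath between them
Mind the look-alikes: they are no part of the job. What is shaped like the gauge2 but blue, brown or orange is not meant.

How it is judged:
On the way, in this order (a step that is already met when the one before it is completed fails the run):
1. every gauge is seated foot-down in a socket while the rack is still drawn out (z of gauge1_foot in the frame of socket3 between -0.056 and -0.034 m and x of gauge1_foot in the frame of socket3 between -0.012 and 0.012 m and angle between the x axis of each of gauge1, gauge2, gauge3, gauge4, gauge5, gauge6 and the z axis of socket3, either way round below 0.4 rad and z of gauge2_foot in the frame of socket3 between -0.056 and -0.034 m and x of gauge2_foot in the frame of socket3 between -0.012 and 0.012 m and z of gauge3_foot in the frame of socket3 between -0.056 and -0.034 m and x of gauge3_foot in the frame of socket3 between -0.012 and 0.012 m and z of gauge4_foot in the frame of socket3 between -0.056 and -0.034 m and x of gauge4_foot in the frame of socket3 between -0.012 and 0.012 m and z of gauge5_foot in the frame of socket3 between -0.056 and -0.034 m and x of gauge5_foot in the frame of socket3 between -0.012 and 0.012 m and z of gauge6_foot in the frame of socket3 between -0.056 and -0.034 m and x of gauge6_foot in the frame of socket3 between -0.012 and 0.012 m and value of joint rack below 0.045 m), for 0.2 s.
2. the rack has snapped home on its pawl (value of joint rack above 0.075 m), for 0.2 s.
At the end, for the whole second after the job is handed in: every gauge present stands in a socket with its foot within 11 mm of the bottom (34 mm or more inside the mouth) and at rest, and the rack is home: travel over 75 mm of 80, not moving (z of gauge1_foot in the frame of socket3 between -0.056 and -0.034 m and x of gauge1_foot in the frame of socket3 between -0.012 and 0.012 m and angle between the x axis of each of gauge1, gauge2, gauge3, gauge4, gauge5, gauge6 and the z axis of socket3, either way round below 0.4 rad and z of gauge2_foot in the frame of socket3 between -0.056 and -0.034 m and x of gauge2_foot in the frame of socket3 between -0.012 and 0.012 m and z of gauge3_foot in the frame of socket3 between -0.056 and -0.034 m and x of gauge3_foot in the frame of socket3 between -0.012 and 0.012 m and z of gauge4_foot in the frame of socket3 between -0.056 and -0.034 m and x of gauge4_foot in the frame of socket3 between -0.012 and 0.012 m and z of gauge5_foot in the frame of socket3 between -0.056 and -0.034 m and x of gauge5_foot in the frame of socket3 between -0.012 and 0.012 m and z of gauge6_foot in the frame of socket3 between -0.056 and -0.034 m and x of gauge6_foot in the frame of socket3 between -0.012 and 0.012 m and linear speed of each of gauge1, gauge2, gauge3, gauge4, gauge5, gauge6 below 0.03 m/s and value of joint rack above 0.075 m and velocity of joint rack below 0.01 m/s); the robot touches nothing.
It fails at once if the first wheel nut was pushed more than 5 cm from its place (distance of nut1 from where it was at the start of the episode above 0.05 m).
It fails at once if the second wheel nut was pushed more than 5 cm from its place (distance of nut2 from where it was at the start of the episode above 0.05 m).
It fails at once if the loupe was pushed more than 5 cm from its place (distance of loupe from where it was at the start of the episode above 0.05 m).
It fails at once if the reamer was pushed more than 5 cm from its place (distance of reamer from where it was at the start of the episode above 0.05 m).
Of gauge1, gauge2, gauge3, gauge4, gauge5, gauge6 only 4 to 5 are there at a start; the rules pass over those that are not, and their reading is None.
At some moment in a run one of gauge1, gauge2, gauge3, gauge4, gauge5, gauge6 may be knocked a few centimetres aside while the robot is not near it.
It also fails if it takes over 210 s, if anything falls off the work surface, if the arm or the gripper's body presses on something with over 40 N, if the wrist force passes 120 N, or if a joint passes its speed limit or range.

## Robot

A 6-joint arm with a two-finger parallel gripper is mounted at the origin on the work surface. World frame = base frame: x ahead of the robot, y to its left, z up, the work surface at z = 0. Lengths are in m, angles in rad, forces in N, time in s.
With the tool pointing down it reaches from about 0.35 to 0.85 m from the base axis. Payload 8.1 kg.
Tool frame: the origin (TCP) lies on the centre line of the jaws, within the pads' length; the fingertips stand 17 mm ahead of it and the grasp point (between the pads) lies 2 mm behind it; z points along the fingers, y is the line along which they close (so a half turn about z gives the same grasp; the last joint's range is limited). The gripper opens to 93 mm and grips with 3 to 60 N. Pads are 15 mm wide; open, the fingers measure 128 mm over their backs; the gripper's body (75 mm by 188 mm) begins 65 mm behind the grasp point.
Start: joints at [-1.423, 0.13, 1.488, -0, 1.523, -0.085], TCP at [0.138, -0.584, 0.236] pointing down, gripper open.
Joint ranges: [-2.96, 2.96], [-0.89, 2.26], [0.02, 2.5], [-1.34, 4.48], [0, 2.73], [-2.66, 2.66]. Speed limits (rad/s): [2.39, 2.39, 2.79, 3.14, 3.14, 3.14].

## Interface

Orientations are given as a rotation vector (axis times angle).
In Python, from plant import telemetry, viewer, order gives the robot as it stands.
- The arm moves only by the tool send_rows, never from a script. Its argument "plan" is a list that holds one entry, the list of rows, each a list of 5 numbers: the closure, from -1 (fully open) to 1 (shut), then the shift along the world's x, y, z normalised to -1 to 1, where 1 is 0.2 m, then the turn about the world's z normalised to -1 to 1, where 1 is 60 degrees. A call has 1 to 20 rows; each row is the pose to reach, as a shift and turn from the pose commanded when the call began; what a row does not reach only later rows make up. A row lasts 1/12 s, in which the tool goes at most 41.7 mm and 7.16 degrees, less where a joint would pass 70% of its speed; a pose out of reach is approached as far as the arm can. A call with a number of a shift or a turn outside -1 to 1 is refused whole. A call with a gripper value outside its range is refused whole. The fingers move at their own pace and stop on an object; "force" is the grip in N (left out, the last holds). Time passes only in rows, so rows that repeat a pose let the fingers close. It gives the time, the measured TCP pose, the force, the opening and the grip force at its end, in the units of the state.
- telemetry.read_state(): the state, without advancing time (a new reading comes with each control period).
- viewer.read_camera(name): name is "scene" or "top"; returns (picture, depth): 480x640x3 uint8, blue, green, red; 480x640 float32, m along the optical axis (not along the pixel's ray), 0 where there is no reading.
- viewer.calibration(name): a dict with "camera_matrix" (3x3 intrinsics, pixels), "extrinsics" (4x4, takes a point from camera to world coordinates). Camera axes: x right, y up, looking along -z (the intrinsics and any distortion apply to the point x, -y, -z); pixel columns grow to the right and rows downward; lengths in m; the calibration is good to about 2 mm. A picture is of the moment at which its call begins. calibration takes no time and is no camera call.
- order.close_job(): hands the job in; it is judged then, once.
The state is a dict: "t": time; "q": joint angles; "dq": joint speeds; "joint_torque": joint torques, N m; "tool_pos": TCP position; "orientation": TCP orientation; "force": force on the tool from outside, world axes, zero at the start; "wrist_torque": the same for the moment, N m; "opening": finger opening in m; "gripper_force": force on a finger pad.
Only numpy, scipy, OpenCV 4.12 (cv2) and the standard library are available. Lean on these libraries where they do the work, as an engineer would, in place of code of your own. Each camera call takes 0.05 s, during which the arm holds its last target. There are 200 camera calls.

## Working session

There is one attempt and no reset: what is moved stays moved. The work goes in short steps, Python scripts to look and compute and a tool call to move; the robot and the scene stay as the last step left them, time stands still between calls to the robot, and variables do not carry over. Pictures are saved under pics/ and viewed, at most 14 in all, crops included, and the job is handed in when it is done.

Besides the shell and the picture viewer there is one more tool, called after ">>>" by a JSON object that holds its "fn" and its "kwargs". send_rows: Moves the arm, as the interface text tells. Scaled input: -1 to 1 covers 0.2 m each way for a shift and 60 degrees each way for a turn. Its arguments: {"type":"object","properties":{"plan":{"type":"array"},"force":{"type":"number"}},"required":["plan"]}

```bash
mkdir -p pics; ls
python3 - <<'E'
from plant import telemetry, viewer, order
import cv2,numpy as np
for n in("scene","top"):
    p,d=viewer.read_camera(n); cv2.imwrite(f"pics/{n}0.png",p); np.save(f"pics/{n}0.npy",d)
    c=viewer.calibration(n); print(n,np.round(c["camera_matrix"],1).tolist(),np.round(c["extrinsics"],3).tolist(),[k for k in c],(d>0).mean())
s=telemetry.read_state();print(s)
E
```

```text
pics
scene [[614.3, 0.0, 327.8], [0.0, 614.3, 232.8], [0.0, 0.0, 1.0]] [[-0.253, -0.631, 0.733, 1.512], [0.967, -0.181, 0.178, 0.168], [0.02, 0.754, 0.656, 0.979], [0.0, 0.0, 0.0, 1.0]] ['camera_matrix', 'extrinsics'] 0.9959798177083333
top [[513.5, 0.0, 321.8], [0.0, 513.5, 246.3], [0.0, 0.0, 1.0]] [[0.007, 0.982, -0.187, 0.26], [-1.0, 0.006, -0.003, -0.077], [-0.002, 0.187, 0.982, 1.335], [0.0, 0.0, 0.0, 1.0]] ['camera_matrix', 'extrinsics'] 0.9959830729166667
{'t': 0.1, 'q': array([-1.42339496e+00,  1.31098641e-01,  1.48915488e+00,  2.99567158e-08,
        1.52300081e+00, -8.53815868e-02]), 'dq': array([ 0.00026701, -0.00014078, -0.00210262,  0.00014434, -0.00065306,
        0.00121601]), 'joint_torque': array([ 1.80480329e-03, -5.61341715e+01, -4.93094766e+01,  7.70366471e-02,
        2.89390184e-02, -5.91064077e-05]), 'tool_pos': array([ 0.13837343, -0.58333201,  0.23469307]), 'orientation': array([-3.11868748e+00, -3.64636699e-01,  8.08383335e-05]), 'force': array([0.59148664, 0.60005928, 0.08477539]), 'wrist_torque': array([ 0.00558549, -0.00896618, -0.00764786]), 'gripper_force': 0.0, 'opening': 0.09276705640402}
```

View pics/scene0.png

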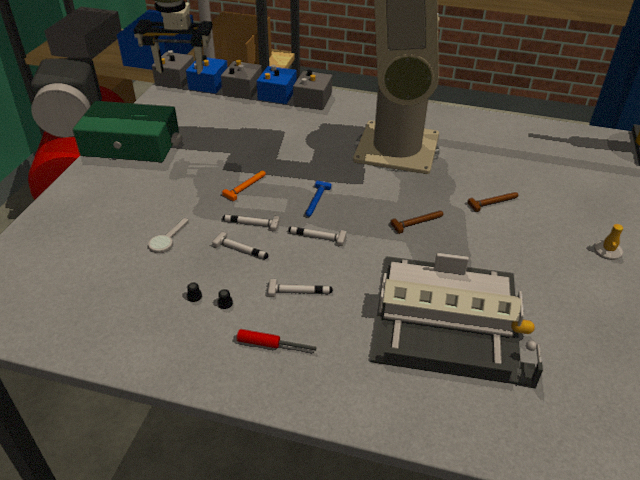

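View pics/top0.png

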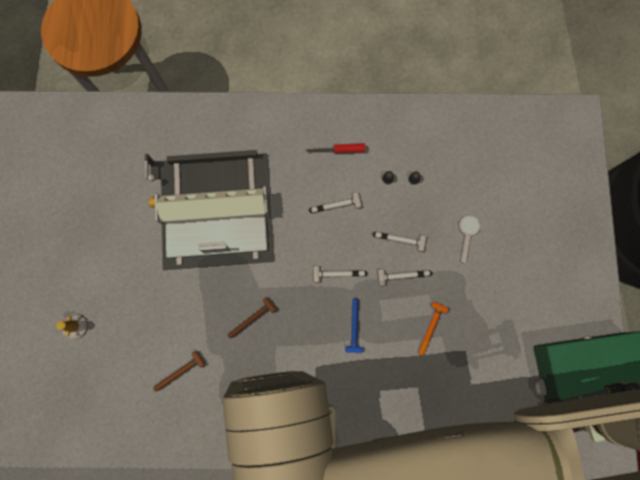

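```bash
cat > h.py <<'E'
from plant import telemetry, viewer, order
import cv2,numpy as np
def shot(n,save=None):
    p,d=viewer.read_camera(n)
    if save: cv2.imwrite(f"pics/{save}.png",p); np.save(f"pics/{save}.npy",d)
    return p,d
def cal(n):
    c=viewer.calibration(n); return np.array(c["camera_matrix"]),np.array(c["extrinsics"])
def cloud(n,d):
    K,E=cal(n); v,u=np.mgrid[:480,:640]
    P=np.stack([(u-K[0,2])/K[0,0]*d,-(v-K[1,2])/K[1,1]*d,-d],-1)
    W=P@E[:3,:3].T+E[:3,3]; W[d==0]=np.nan; return W
def ray(n,u,v,z):
    K,E=cal(n); r=E[:3,:3]@np.array([(u-K[0,2])/K[0,0],-(v-K[1,2])/K[1,1],-1]); o=E[:3,3]
    return o+r*(z-o[2])/r[2]
def proj(n,X):
    K,E=cal(n); c=E[:3,:3].T@(np.asarray(X)-E[:3,3]); return K[0,0]*c[0]/-c[2]+K[0,2],-K[1,1]*c[1]/-c[2]+K[1,2]
def tri(a,b):  # pixels in scene, top -> point
    A=[];y=[]
    for n,(u,v) in(("scene",a),("top",b)):
        K,E=cal(n); r=E[:3,:3]@np.array([(u-K[0,2])/K[0,0],-(v-K[1,2])/K[1,1],-1]);r/=np.linalg.norm(r)
        M=np.eye(3)-np.outer(r,r);A.append(M);y.append(M@E[:3,3])
    return np.linalg.lstsq(np.vstack(A),np.hstack(y),rcond=None)[0]
E
python3 - <<'E'
from h import *
for n in("scene","top"):
    p=cv2.imread(f"pics/{n}0.png");d=np.load(f"pics/{n}0.npy");W=cloud(n,d)
    Z=W[...,2]; f=(abs(W[...,0]-.45)<.25)&(abs(W[...,1]+.1)<.4)
    c=f&(abs(Z)<.004); print(n,"counter z",np.nanmedian(Z[c]),np.nanstd(Z[c]))
    hsv=cv2.cvtColor(p,cv2.COLOR_BGR2HSV)
    m=(f&(Z>.005)&(Z<.1)).astype(np.uint8)
    k,L,S,C=cv2.connectedComponentsWithStats(m)
    for i in range(1,k):
        if S[i,4]<40: continue
        q=W[L==i]; mm=np.nanmean(q,0); 
        pc=q[:,:2]-mm[:2]; w,V=np.linalg.eigh(np.cov(pc.T)); t=pc@V[:,1]
        print(S[i],np.round(C[i]),np.round(mm,4),"zmax %.3f"%np.percentile(q[:,2],97),"len %.3f ang %.1f"%(np.ptp(t),np.degrees(np.arctan2(V[1,1],V[0,1]))),p[L==i].mean(0).astype(int))
p=cv2.imread("pics/top0.png"); a=cv2.resize(p[190:290,300:450],(600,400),interpolation=cv2.INTER_CUBIC)
q=cv2.imread("pics/scene0.png"); b=cv2.resize(q[240:390,365:555],(760,600),interpolation=cv2.INTER_CUBIC)
cv2.imwrite("pics/c1.png",a);cv2.imwrite("pics/c2.png",b)
E
```

```text
scene counter z 0.0011822847017988192 0.0017087480537985355
[222 170  44  31 338] [242. 186.] [ 0.3151 -0.3566  0.0141] zmax 0.021 len 0.142 ang 155.7 [  9  71 156]
[305 180  27  36 309] [317. 196.] [ 0.3012 -0.1574  0.0148] zmax 0.021 len 0.159 ang 177.8 [107  54  20]
[467 198  23  13 168] [477. 203.] [0.2193 0.2427 0.0145] zmax 0.021 len 0.052 ang 116.8 [18 42 74]
[390 210  54  23 402] [414. 220.] [0.3298 0.099  0.0142] zmax 0.021 len 0.153 ang 128.5 [21 45 76]
[222 214  58  17 408] [253. 220.] [ 0.44   -0.2803  0.014 ] zmax 0.020 len 0.139 ang 95.5 [ 96 107 116]
[147 217  41  35 476] [165. 238.] [ 0.5547 -0.4593  0.0107] zmax 0.015 len 0.137 ang 169.1 [133 150 156]
[288 225  58  21 434] [320. 234.] [ 0.4434 -0.1117  0.0141] zmax 0.020 len 0.143 ang 91.1 [ 97 108 117]
[211 231  57  28 442] [238. 245.] [ 0.5356 -0.2847  0.0143] zmax 0.020 len 0.140 ang 79.6 [ 95 106 115]
[ 374  252  124  104 9591] [437. 302.] [0.604  0.1865 0.0333] zmax 0.085 len 0.334 ang 144.3 [ 91 107 115]
[267 279  66  19 539] [296. 288.] [ 0.6297 -0.1139  0.0142] zmax 0.020 len 0.140 ang 104.0 [103 115 124]
[18
[... 694 characters left out ...]
9] [402. 239.] [ 0.5302 -0.2845  0.0143] zmax 0.021 len 0.144 ang 79.3 [114 125 132]
[313 265  55  18 397] [335. 274.] [ 0.4387 -0.1077  0.0144] zmax 0.021 len 0.141 ang 91.3 [115 127 133]
[378 268  54  18 397] [400. 276.] [ 0.435  -0.277   0.0142] zmax 0.020 len 0.138 ang 95.3 [110 121 128]
[227 297  49  42 417] [253. 318.] [0.3246 0.1018 0.0146] zmax 0.020 len 0.139 ang 128.8 [38 55 81]
[345 298  19  56 420] [354. 329.] [ 0.2966 -0.1558  0.0146] zmax 0.020 len 0.139 ang 178.1 [115  68  47]
[417 302  31  54 431] [431. 326.] [ 0.3066 -0.3534  0.0144] zmax 0.020 len 0.139 ang 156.0 [ 27  80 153]
[182 351  23  17 192] [195. 361.] [0.2156 0.2436 0.0146] zmax 0.021 len 0.053 ang 118.1 [42 63 95]
```

View pics/c1.png

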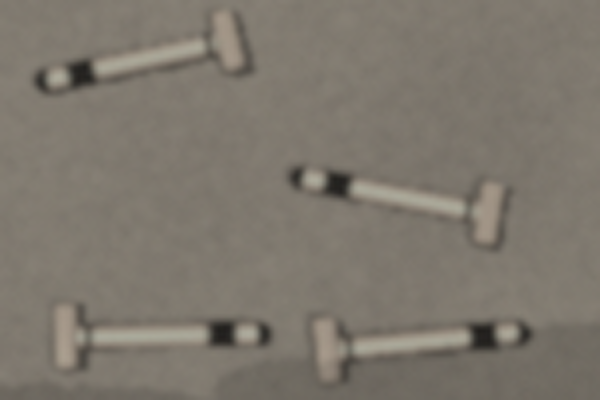

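View pics/c2.png

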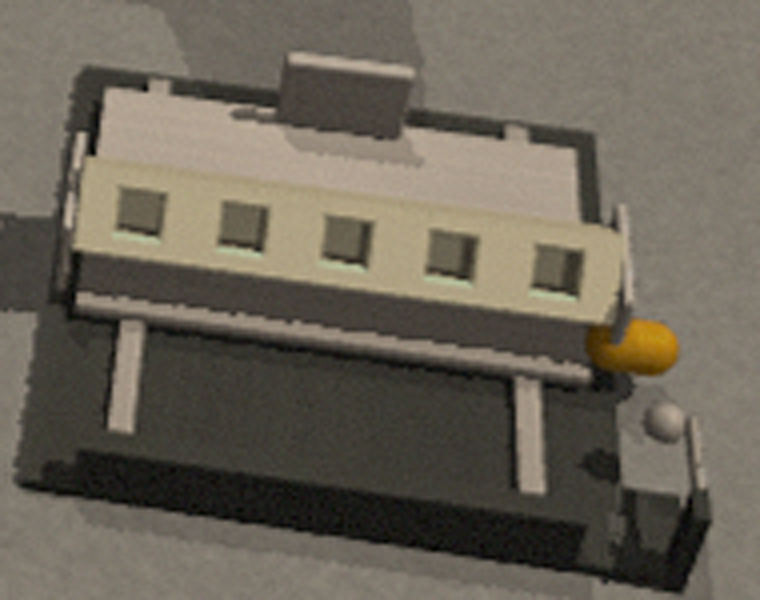

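```bash
cat > rack.py <<'E'
from h import *
def sockets(p,d,verbose=1):
    W=cloud("scene",d); hsv=cv2.cvtColor(p,cv2.COLOR_BGR2HSV)
    roi=np.zeros((480,640),np.uint8); roi[265:335,370:535]=1
    m=((hsv[...,0]>18)&(hsv[...,0]<40)&(hsv[...,1]>38)&(hsv[...,2]>130)&(roi>0)).astype(np.uint8)
    k,L,S,C=cv2.connectedComponentsWithStats(m); i=1+np.argmax(S[1:,4]); m=(L==i).astype(np.uint8)
    q=W[cv2.erode(m,np.ones((3,3)))>0]; c=np.median(q,0)
    for _ in range(4):
        w,V=np.linalg.eigh(np.cov((q-q.mean(0)).T)); n=V[:,0]*np.sign(V[2,0]); r=(q-q.mean(0))@n; q=q[abs(r)<max(.003,2*r.std())]
    c=q.mean(0)
    if verbose: print("face n",n.round(3),"lean %.1f"%np.degrees(np.arccos(n[2])),"c",c.round(4),"rms",r.std().round(4))
    cs,h=cv2.findContours(m,cv2.RETR_CCOMP,cv2.CHAIN_APPROX_NONE); out=[]
    K,E=cal("scene")
    for j,cc in enumerate(cs):
        if h[0][j][3]>=0 and cv2.contourArea(cc)>60:
            (u,v),sz,_=cv2.minAreaRect(cc)
            R=E[:3,:3]@np.array([(u-K[0,2])/K[0,0],-(v-K[1,2])/K[1,1],-1]);o=E[:3,3]
            X=o+R*((c-o)@n)/(R@n); out.append(X)
            if verbose: print((round(u,1),round(v,1)),np.round(sz,1),X.round(4))
    return n,c,np.array(sorted(out,key=lambda a:a[1]))
if __name__=="__main__":
    p=cv2.imread("pics/scene0.png");d=np.load("pics/scene0.npy"); n,c,X=sockets(p,d)
    dd=X[-1]-X[0]; print("row yaw",np.degrees(np.arctan2(-dd[0],dd[1])),np.linalg.norm(np.diff(X,axis=0),axis=1))
    W=cloud("top",np.load("pics/top0.npy")); P=cv2.imread("pics/top0.png")
    q=W[197:218,165:262].reshape(-1,3); 
    for _ in range(5):
        w,V=np.linalg.eigh(np.cov((q-q.mean(0)).T)); nn=V[:,0]*np.sign(V[2,0]); r=(q-q.mean(0))@nn; q=q[abs(r)<max(.003,1.5*r.std())]
    print("top plane",nn.round(3),q.mean(0).round(4),"offset of scene c from it",((c-q.mean(0))@nn).round(4))
    for nme in("scene","top"):
        D=cloud(nme,np.load(f"pics/{nme}0.npy")).reshape(-1,3)
        t=D[(abs(D[:,0]-.52)<.07)&(abs(D[:,1]-.18)<.12)&(D[:,2]>.055)&(D[:,2]<.075)]
        t=t[t[:,0]<X[:,0].min()-.04]
        print(nme,"tab",len(t),t.mean(0).round(4),t.min(0).round(3),t.max(0).round(3))
E
python3 rack.py
```

```text
Traceback (most recent call last):
  File "rack.py", line 22, in <module>
    p=cv2.imread("pics/scene0.png");d=np.load("pics/scene0.npy"); n,c,X=sockets(p,d)
                                                                        ~~~~~~~^^^^^
  File "rack.py", line 9, in sockets
    w,V=np.linalg.eigh(np.cov((q-q.mean(0)).T)); n=V[:,0]*np.sign(V[2,0]); r=(q-q.mean(0))@n; q=q[abs(r)<max(.003,2*r.std())]
        ~~~~~~~~~~~~~~^^^^^^^^^^^^^^^^^^^^^^^^^
numpy.linalg.LinAlgError: Eigenvalues did not converge
```

```bash
sed -i 's/>0\]; c=np.median(q,0)/>0]; q=q[np.isfinite(q[:,0])]/; s/reshape(-1,3); $/reshape(-1,3); q=q[np.isfinite(q[:,0])]/' rack.py; python3 rack.py
```

```text
face n [0.758 0.063 0.649] lean 49.6 c [0.6289 0.2126 0.0725] rms 0.0021
(504.2, 307.4) [13.9 14.4] [0.621  0.3168 0.0716]
(477.7, 303.8) [14.1 14.1] [0.6254 0.265  0.0714]
(451.3, 299.7) [14.1 13.4] [0.6292 0.2127 0.0721]
(425.4, 296.6) [13.7 14.3] [0.6341 0.1612 0.0714]
(399.9, 293.0) [13.3 13.9] [0.6384 0.1097 0.0714]
row yaw 4.8159681046825344 [0.05169478 0.05177745 0.05241819 0.05201595]
top plane [-0.64  -0.05   0.767] [0.5993 0.2012 0.0708] offset of scene c from it -0.0182
scene tab 291 [0.5056 0.2052 0.065 ] [0.489 0.166 0.055] [0.581 0.297 0.075]
top tab 221 [0.5306 0.2243 0.0641] [0.489 0.167 0.055] [0.581 0.3   0.075]
```

```bash
cat > g.py <<'E'
from h import *
def find(n,p,d):
    W=cloud(n,d); Z=W[...,2]; f=(W[...,0]>.2)&(W[...,0]<.9)&(abs(W[...,1])<.7)
    m=(f&(Z>.005)&(Z<.06)).astype(np.uint8); k,L,S,C=cv2.connectedComponentsWithStats(m); out=[]
    for i in range(1,k):
        if S[i,4]<150: continue
        q=W[L==i]; mm=q.mean(0); pc=q[:,:2]-mm[:2]; w,V=np.linalg.eigh(np.cov(pc.T)); a=V[:,1]; t=pc@a; s=pc@np.array([-a[1],a[0]])
        col=p[L==i].mean(0); hs=np.ptp(col)
        if not .115<np.ptp(t)<.165 or hs>45 or not .028<np.ptp(s)<.06 or np.percentile(q[:,2],97)<.017 : continue
        e=.03
        if np.ptp(s[t<t.min()+e])>np.ptp(s[t>t.max()-e]): a=-a; t=-t; s=-s
        # axis from rod only
        r=(t<t.max()-.03); fit=np.polyfit(t[r],s[r],1); th=np.arctan2(a[1],a[0])+np.arctan(fit[0])
        u=np.array([np.cos(th),np.sin(th)]); v=np.array([-u[1],u[0]]); base=mm[:2]+v*np.median(pc[r]@v)
        T=(q[:,:2]-base)@u; hi,lo=np.percentile(T,99.5),np.percentile(T,.5); o=base+u*((hi-.068)+(lo+.072))/2
        out.append((o,np.degrees(th),hi-lo,np.percentile(q[:,2],95)))
    return out
if __name__=="__main__":
    import sys; tag=sys.argv[1]; R={}
    for n in("scene","top"):
        p,d=shot(n,n+tag); R[n]=find(n,p,d)
    s=telemetry.read_state(); rv=s["orientation"]; Rm=cv2.Rodrigues(rv)[0]; yaw=np.degrees(np.arctan2(Rm[1,1],Rm[0,1]))
    print("t",s["t"],"tcp",s["tool_pos"].round(4),"toolY",round(yaw,1),"q6",s["q"][5].round(2))
    for n in R:
        for o,th,l,z in R[n]:
            u=np.array([np.cos(np.radians(th)),np.sin(np.radians(th))]); print(n,"orig",o.round(4),"head dir %.1f len %.3f z95 %.3f"%(th,l,z),"grip",(o+.026*u).round(4))
E
python3 g.py 1
```

```text
t 0.2 tcp [ 0.1384 -0.5835  0.235 ] toolY -76.7 q6 -0.09
scene orig [ 0.4443 -0.1188] head dir 91.4 len 0.137 z95 0.020 grip [ 0.4437 -0.0928]
scene orig [ 0.5376 -0.2791] head dir -100.8 len 0.139 z95 0.020 grip [ 0.5327 -0.3046]
scene orig [ 0.6296 -0.109 ] head dir -76.8 len 0.138 z95 0.019 grip [ 0.6355 -0.1343]
top orig [ 0.6232 -0.1074] head dir -77.0 len 0.138 z95 0.020 grip [ 0.629  -0.1327]
top orig [ 0.5315 -0.2753] head dir -100.9 len 0.138 z95 0.020 grip [ 0.5266 -0.3009]
top orig [ 0.4392 -0.116 ] head dir 90.8 len 0.140 z95 0.020 grip [ 0.4389 -0.09  ]
top orig [ 0.4357 -0.2865] head dir 95.6 len 0.138 z95 0.020 grip [ 0.4332 -0.2606]
top orig [0.3197 0.1075] head dir -51.5 len 0.138 z95 0.019 grip [0.3359 0.0871]
```

Picked out in the top view: white gauges at (335,204), (400,240), (340,273), (405,276). Look-alikes rejected: blue (354,325), orange (431,328), brown (253,318) and (180,370). The crop confirms four white gauges, and the rack has five bores.

>>> {"fn": "send_rows", "kwargs": {"plan": [[[-1,1,1,0,0.667],[-1,1,1,0,0.667],[-1,1,1,0,0.667],[-1,1,1,0,0.667],[-1,1,1,0,0.667],[-1,1,1,0,0.667],[-1,1,1,0,0.667],[-1,1,1,0,0.667],[-1,1,1,0,0.667]]], "force": 5}}

```text
t: 0.95
tool_pos: [0.3395, -0.3827, 0.2356]
orientation: [2.805, 1.415, -0.0]
force: [-0.1, 0.4, 1.0]
opening: 0.093
gripper_force: 0.0
```

>>> {"fn": "send_rows", "kwargs": {"plan": [[[-0.3,1,1,-0.5,0.667],[-0.3,1,1,-0.5,0.667],[-0.3,1,1,-0.5,0.667],[-0.3,1,1,-0.5,0.667],[-0.3,1,1,-0.5,0.667],[-0.3,1,1,-0.5,0.667],[-0.3,1,1,-0.5,0.667],[-0.3,1,1,-0.5,0.667],[-0.3,1,1,-0.5,0.667],[-0.3,1,1,-0.5,0.667]]]}}

```text
t: 1.78
tool_pos: [0.5378, -0.185, 0.1353]
orientation: [-2.155, -2.285, 0.002]
force: [-0.5, -0.6, -0.1]
opening: 0.0605
gripper_force: 0.0
```

>>> {"fn": "send_rows", "kwargs": {"plan": [[[-0.3,0.47,0.25,0,0.163],[-0.3,0.47,0.25,0,0.163],[-0.3,0.47,0.25,0,0.163],[-0.3,0.47,0.25,0,0.163],[-0.3,0.47,0.25,0,0.163],[-0.3,0.47,0.25,0,0.163]]]}}

```text
t: 2.28
tool_pos: [0.6316, -0.1361, 0.1361]
orientation: [1.955, 2.459, -0.001]
force: [0.4, 0.3, -0.8]
opening: 0.0606
gripper_force: 0.0
```

```bash
cat > st.py <<'E'
from h import *
s=telemetry.read_state(); Rm=cv2.Rodrigues(s["orientation"])[0]; yaw=np.degrees(np.arctan2(Rm[1,1],Rm[0,1]))
print("t",s["t"],"tcp",s["tool_pos"].round(4),"toolY",round(yaw,1),"q6",s["q"][5].round(2),"open",round(s["opening"],4),"gf",round(s["gripper_force"],1),"F",s["force"].round(1),"zaxis",Rm[:,2].round(3))
E
python3 st.py
```

```text
t 2.2833 tcp [ 0.6316 -0.1361  0.1361] toolY 13.0 q6 -0.52 open 0.0606 gf 0.0 F [ 0.4  0.3 -0.8] zaxis [-0.    -0.001 -1.   ]
```

>>> {"fn": "send_rows", "kwargs": {"plan": [[[-0.3,0,0.01,-0.2,0],[-0.3,0,0.01,-0.4,0],[-0.3,0,0.01,-0.55,0],[-0.3,0,0.01,-0.585,0],[-0.3,0,0.01,-0.585,0],[-0.3,0,0.01,-0.585,0],[1,0,0.01,-0.585,0],[1,0,0.01,-0.585,0],[1,0,0.01,-0.585,0],[1,0,0.01,-0.585,0],[1,0,0.01,-0.585,0],[1,0,0.01,-0.585,0],[1,0,0.01,-0.585,0],[1,0,0.01,-0.585,0]]], "force": 5}}

```text
t: 3.45
tool_pos: [0.6324, -0.1317, 0.0186]
orientation: [-1.952, -2.461, 0.0]
force: [-0.4, -0.2, 0.4]
opening: 0.0157
gripper_force: 5.0
```

>>> {"fn": "send_rows", "kwargs": {"plan": [[[1,0,0.003,0.04,0],[1,-0.002,0.007,0.085,0],[1,-0.004,0.016,0.127,0],[1,-0.007,0.029,0.168,0],[1,-0.011,0.045,0.207,0],[1,-0.015,0.064,0.245,0],[1,-0.02,0.087,0.281,0],[1,-0.026,0.112,0.315,0],[1,-0.026,0.112,0.315,0],[1,-0.026,0.112,0.315,0]]]}}

```text
t: 4.28
tool_pos: [0.6276, -0.109, 0.0823]
orientation: [1.951, 2.461, 0.001]
force: [0.2, 0.2, -0.4]
opening: 0.0156
gripper_force: 5.0
```

```bash
python3 st.py
python3 - <<'E'
from h import *
p,d=shot("scene","sc2"); t,_=shot("top","tp2")
a=cv2.resize(p[230:330,230:363],(400,300)); b=cv2.resize(t[150:250,280:413],(400,300))
cv2.imwrite("pics/c3.png",np.hstack([a,b]))
E
```

```text
t 4.2833 tcp [ 0.6276 -0.109   0.0823] toolY 13.2 q6 -0.48 open 0.0156 gf 5.0 F [ 0.2  0.2 -0.4] zaxis [ 0.001 -0.    -1.   ]
```

View pics/c3.png

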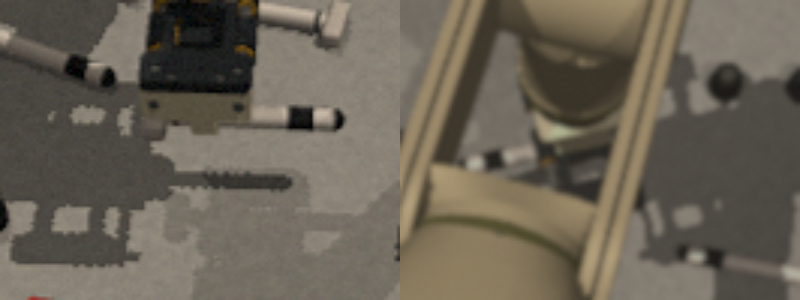

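The crop shows the rod still level at a 5 N grip: foot at about (345,118) on the left, with a shadow parallel to it. It doesn't droop. So I'll bring the foot into a socket mouth and let the mouth's upper lip tilt the rod as the jaws go up in an arc.

>>> {"fn": "send_rows", "kwargs": {"plan": [[[1,0,0.2,0.4,0.1],[1,0.2,0.4,0.4,0.2],[1,0.35,0.6,0.4,0.3],[1,0.35,0.6,0.4,0.4],[1,0.35,0.6,0.4,0.5],[1,0.35,0.6,0.4,0.6],[1,0.35,0.6,0.4,0.7],[1,0.35,0.6,0.4,0.7],[1,0.35,0.6,0.4,0.7]]], "force": 10}}

```text
t: 5.13
tool_pos: [0.6969, 0.0104, 0.1607]
orientation: [-0.945, -2.995, 0.001]
force: [-0.5, 1.1, -0.5]
opening: 0.0156
gripper_force: 10.0
```

>>> {"fn": "send_rows", "kwargs": {"plan": [[[1,0.2,0.3,0,0.1],[1,0.34,0.55,0,0.2],[1,0.34,0.55,-0.1,0.3],[1,0.34,0.55,-0.2,0.4],[1,0.34,0.55,-0.32,0.5],[1,0.34,0.55,-0.32,0.6],[1,0.34,0.55,-0.32,0.66],[1,0.34,0.55,-0.32,0.66],[1,0.34,0.55,-0.32,0.66]]]}}

```text
t: 5.88
tool_pos: [0.7652, 0.1202, 0.0974]
orientation: [0.122, -3.139, 0.0]
force: [0.6, 0.5, -1.6]
opening: 0.0155
gripper_force: 10.0
```

```bash
python3 st.py
python3 - <<'E'
from h import *
p,d=shot("scene","sc3"); t,_=shot("top","tp3")
a=cv2.resize(p[210:360,365:565],(800,600),interpolation=cv2.INTER_CUBIC)
cv2.imwrite("pics/c4.png",a)
E
```

```text
t 5.8833 tcp [0.7652 0.1202 0.0974] toolY 94.5 q6 -1.56 open 0.0155 gf 10.0 F [ 0.6  0.5 -1.6] zaxis [-0. -0. -1.]
```

View pics/c4.png

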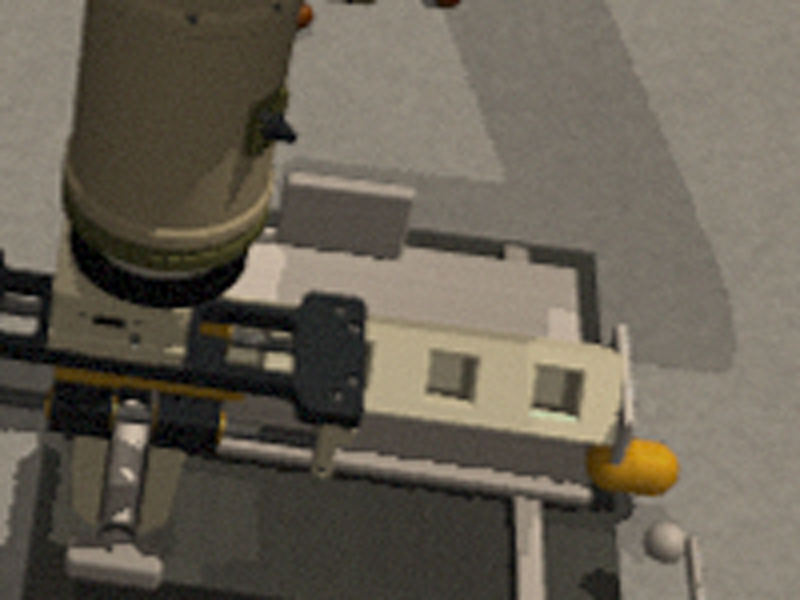

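Run:
```python
from h import *
u=np.array([np.cos(np.radians(4.6)),np.sin(np.radians(4.6))]);v=np.array([-u[1],u[0]]); tcp=np.array([.7652,.1202])
for n,f in(("scene","sc3"),("top","tp3")):
    W=cloud(n,np.load(f"pics/{f}.npy")).reshape(-1,3); W=W[np.isfinite(W[:,0])]
    a=(W[:,:2]-tcp)@u; b=(W[:,:2]-tcp)@v
    h=(a>.022)&(a<.06)&(abs(b)<.035)&(W[:,2]>.06)&(W[:,2]<.13)
    if h.sum()>5: print(n,"head",h.sum(),"along",np.percentile(a[h],[2,98]).round(4),"lat",np.percentile(b[h],[2,98]).round(4),"z",np.percentile(W[h,2],[2,50,98]).round(4))
    r=(a>-.13)&(a<-.02)&(abs(b)<.014)&(W[:,2]>.06)&(W[:,2]<.12)
    if r.sum()>5: print(n,"rod",r.sum(),"along",np.percentile(a[r],[2,98]).round(4),"lat",np.percentile(b[r],[2,50,98]).round(4),"z",np.percentile(W[r,2],[2,50,98]).round(4))
p=cv2.imread("pics/tp3.png"); cv2.imwrite("pics/c5.png",cv2.resize(p[140:290,140:340],(800,600),interpolation=cv2.INTER_CUBIC))
```

```text
scene head 270 along [0.0238 0.0428] lat [-0.0216  0.0193] z [0.0827 0.0944 0.0987]
scene rod 124 along [-0.0688 -0.0212] lat [-0.0084 -0.0008  0.0069] z [0.0887 0.0942 0.0982]
```

View pics/c5.png

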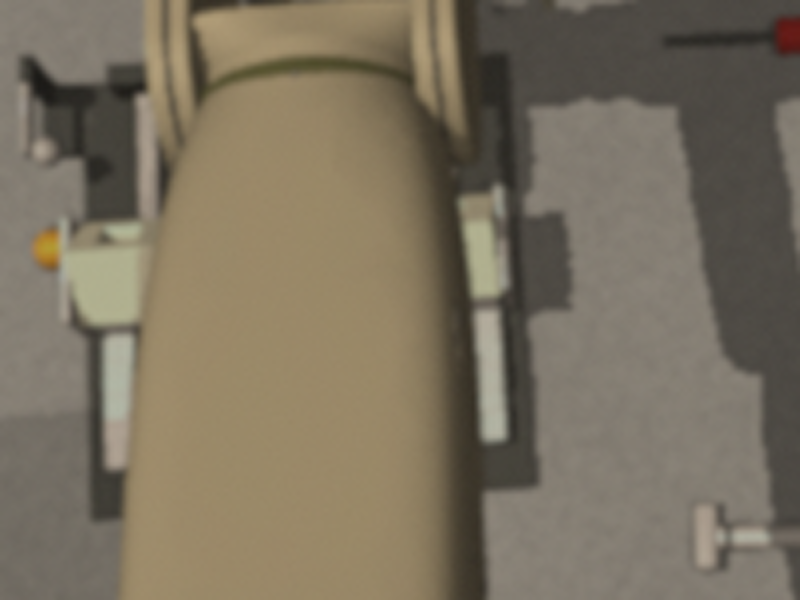

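Run:
```python
from h import *
print("tab top rays",ray("scene",436.8,254.2,.07).round(4),ray("scene",468.3,258,.07).round(4))
for f,n in(("scene0","scene"),("top0","top")):
    W=cloud(n,np.load(f"pics/{f}.npy")).reshape(-1,3); W=W[np.isfinite(W[:,0])]
    t=W[(W[:,0]>.46)&(W[:,0]<.53)&(abs(W[:,1]-.2)<.06)&(W[:,2]>.045)&(W[:,2]<.08)]
    print(n,len(t),np.percentile(t,[3,50,97],axis=0).round(4).tolist())
    b=W[(W[:,0]>.40)&(W[:,0]<.5)&(abs(W[:,1]-.2)<.05)&(W[:,2]>.005)&(W[:,2]<.012)]; print("bed front",np.percentile(b[:,0],3) if len(b) else None)
```

```text
tab top rays [0.5004 0.1679 0.07  ] [0.4937 0.2355 0.07  ]
scene 375 [[0.4926, 0.1678, 0.0459], [0.5, 0.2005, 0.062], [0.5059, 0.2328, 0.073]]
bed front 0.4020103281159055
top 154 [[0.4894, 0.1683, 0.0466], [0.4943, 0.2003, 0.0681], [0.5019, 0.2332, 0.0743]]
bed front 0.42917328464077426
```

>>> {"fn": "send_rows", "kwargs": {"plan": [[[1,0,0,0.2,0],[1,0,0,0.4,0],[1,-0.1,0.1,0.55,0],[1,-0.4,0.2,0.55,0],[1,-0.6,0.25,0.55,0],[1,-0.8,0.3,0.55,0],[1,-1,0.35,0.55,0],[1,-1,0.35,0.55,0.005],[1,-1,0.35,0.55,0.005]]]}}

```text
t: 6.73
tool_pos: [0.5616, 0.192, 0.2084]
orientation: [0.138, -3.138, -0.001]
force: [0.2, -0.6, -0.7]
opening: 0.0156
gripper_force: 10.0
```

>>> {"fn": "send_rows", "kwargs": {"plan": [[[1,-0.2,0.01,0,0],[1,-0.4,0.02,0,0],[1,-0.495,0.027,0,0],[1,-0.495,0.027,-0.2,0],[1,-0.495,0.027,-0.4,0],[1,-0.495,0.027,-0.5,0],[1,-0.495,0.027,-0.5,0],[1,-0.495,0.027,-0.5,0]]], "force": 4}}

```text
t: 7.4
tool_pos: [0.4661, 0.1956, 0.1075]
orientation: [0.136, -3.137, 0.001]
force: [0.3, 0.0, -0.1]
opening: 0.016
gripper_force: 4.0
```

>>> {"fn": "send_rows", "kwargs": {"plan": [[[1,0,0,-0.05,0],[1,0,0,-0.08,0],[1,0,0,-0.11,0],[1,0,0,-0.13,0],[1,0,0,-0.15,0],[1,0,0,-0.17,0],[1,0,0,-0.19,0],[1,0,0,-0.19,0],[1,0,0,-0.19,0]]]}}

```text
t: 8.15
tool_pos: [0.4662, 0.196, 0.0696]
orientation: [0.139, -3.138, 0.0]
force: [-0.0, 0.1, -1.2]
opening: 0.0158
gripper_force: 4.0
```

```bash
python3 st.py
python3 - <<'E'
from h import *
p,d=shot("scene","sc4")
cv2.imwrite("pics/c6.png",cv2.resize(p[150:300,350:550],(800,600),interpolation=cv2.INTER_CUBIC))
E
```

```text
t 8.15 tcp [0.4662 0.196  0.0696] toolY 95.1 q6 -1.36 open 0.0158 gf 4.0 F [-0.   0.1 -1.2] zaxis [-0. -0. -1.]
```

View pics/c6.png

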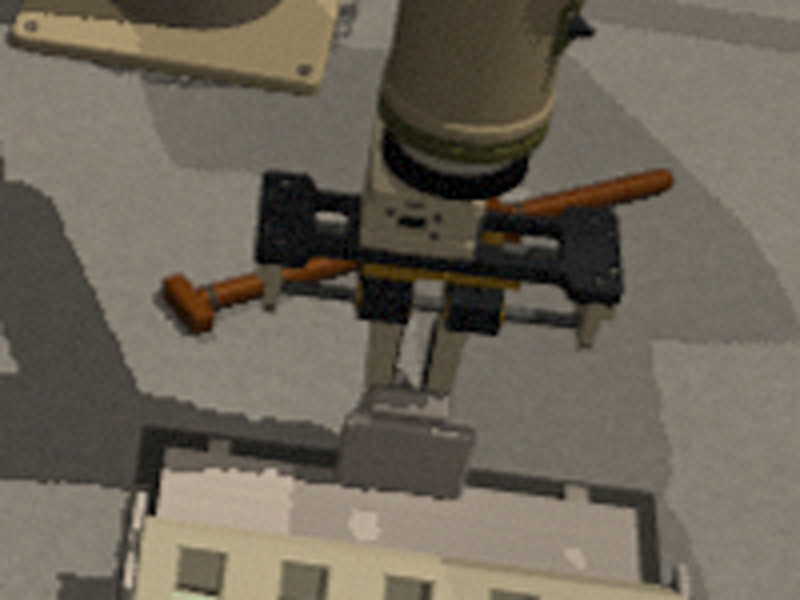

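```bash
cat > pitch.py <<'E'
import sys
from h import *
s=telemetry.read_state(); Rm=cv2.Rodrigues(s["orientation"])[0]; y=np.arctan2(Rm[1,1],Rm[0,1])-np.pi/2
u=np.array([np.cos(y),np.sin(y)]);v=np.array([-u[1],u[0]]); t=s["tool_pos"]
n="scene"; d=np.load(f"pics/{sys.argv[1]}.npy"); p=cv2.imread(f"pics/{sys.argv[1]}.png")
W=cloud(n,d).reshape(-1,3); col=p.reshape(-1,3); k=np.isfinite(W[:,0]); W=W[k];col=col[k]
W=W-[.0008,-.001,.001]
a=(W[:,:2]-t[:2])@u; b=(W[:,:2]-t[:2])@v; z=W[:,2]-t[2]
for lo in np.arange(-.10,.06,.006):
    m=(a>=lo)&(a<lo+.006)&(abs(b)<.006)&(abs(z)<.09)
    w=(a>=lo)&(a<lo+.006)&(abs(b)<.035)&(z>-.02)&(z<.08)
    if m.sum()>2: print("a %.3f n %d z %.4f..%.4f med %.4f | width %.3f"%(lo+.003,m.sum(),z[m].min(),z[m].max(),np.median(z[m]),np.ptp(b[w]) if w.any() else 0))
E
python3 pitch.py sc4
```

```text
a -0.007 n 3 z -0.0031..-0.0015 med -0.0031 | width 0.035
a 0.023 n 8 z 0.0002..0.0853 med 0.0793 | width 0.056
a 0.029 n 71 z -0.0493..0.0891 med 0.0140 | width 0.068
a 0.035 n 96 z -0.0508..0.0212 med -0.0143 | width 0.068
a 0.041 n 13 z -0.0512..0.0213 med -0.0471 | width 0.060
a 0.047 n 11 z -0.0523..-0.0462 med -0.0487 | width 0.000
a 0.053 n 11 z -0.0502..-0.0429 med -0.0474 | width 0.000
a 0.059 n 9 z -0.0500..-0.0455 med -0.0481 | width 0.000
```

>>> {"fn": "send_rows", "kwargs": {"plan": [[[1,0,0,0.2,0],[1,0,0,0.4,0],[1,0,0,0.6,0],[1,0.2,-0.1,0.75,0],[1,0.4,-0.2,0.75,0],[1,0.6,-0.3,0.75,0],[1,0.8,-0.4,0.75,0],[1,1,-0.4,0.75,0],[1,1,-0.4,0.75,0]]], "force": 15}}

```text
t: 8.95
tool_pos: [0.6694, 0.1135, 0.218]
orientation: [0.135, -3.138, 0.001]
force: [1.1, -0.5, -1.0]
opening: 0.0155
gripper_force: 15.0
```

>>> {"fn": "send_rows", "kwargs": {"plan": [[[1,0.2,0,0,0],[1,0.33,0,0,0],[1,0.33,0,-0.1,0],[1,0.33,0,-0.2,0],[1,0.33,0,-0.3,0],[1,0.33,0,-0.37,0],[1,0.33,0,-0.37,0],[1,0.33,0,-0.37,0]]]}}

```text
t: 9.62
tool_pos: [0.7313, 0.1159, 0.1445]
orientation: [0.139, -3.136, 0.0]
force: [-0.1, -0.2, -0.3]
opening: 0.0157
gripper_force: 15.0
```

```bash
python3 st.py
python3 - <<'E'
from h import *
p,d=shot("scene","sc5")
cv2.imwrite("pics/c7.png",cv2.resize(p[210:360,340:540],(800,600),interpolation=cv2.INTER_CUBIC))
E
python3 pitch.py sc5
```

```text
t 9.6167 tcp [0.7313 0.1159 0.1445] toolY 95.1 q6 -1.57 open 0.0157 gf 15.0 F [-0.1 -0.2 -0.3] zaxis [-0.003 -0.    -1.   ]
a -0.073 n 5 z -0.0544..-0.0513 med -0.0524 | width 0.000
a -0.067 n 5 z -0.0478..-0.0447 med -0.0462 | width 0.000
a -0.055 n 7 z -0.0399..-0.0360 med -0.0381 | width 0.000
a -0.049 n 4 z -0.0382..-0.0335 med -0.0355 | width 0.000
a -0.043 n 3 z -0.0305..-0.0293 med -0.0300 | width 0.000
a -0.037 n 5 z -0.0291..-0.0236 med -0.0269 | width 0.000
a -0.031 n 5 z -0.0238..-0.0202 med -0.0211 | width 0.000
a -0.025 n 4 z -0.0182..-0.0162 med -0.0166 | width 0.009
a -0.013 n 7 z -0.0116..-0.0080 med -0.0098 | width 0.015
a -0.007 n 6 z -0.0073..-0.0025 med -0.0058 | width 0.017
a -0.001 n 4 z -0.0010..0.0016 med 0.0007 | width 0.016
a 0.005 n 4 z 0.0021..0.0039 med 0.0036 | width 0.050
a 0.011 n 7 z 0.0073..0.0101 med 0.0084 | width 0.047
a 0.023 n 25 z 0.0164..0.0855 med 0.0806 | width 0.041
a 0.029 n 54 z 0.0051..0.0858 med 0.0193 | width 0.069
a 0.035 n 19 z 0.0067..0.0188 med 0.0115 | width 0.069
```

View pics/c7.png

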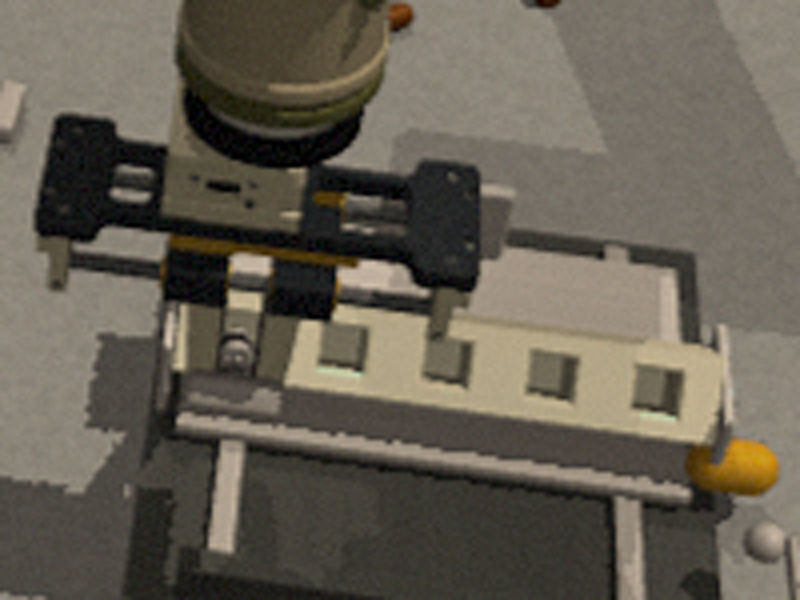

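>>> {"fn": "send_rows", "kwargs": {"plan": [[[1,-0.016,0.012,0.02,0],[1,-0.016,0.012,0.02,0],[1,-0.04,0.01,0.004,0],[1,-0.063,0.008,-0.012,0],[1,-0.087,0.006,-0.028,0],[1,-0.11,0.004,-0.044,0],[1,-0.133,0.002,-0.06,0],[1,-0.156,0,-0.075,0],[1,-0.18,-0.002,-0.09,0],[1,-0.203,-0.004,-0.106,0],[1,-0.227,-0.006,-0.122,0],[1,-0.25,-0.008,-0.137,0],[1,-0.25,-0.008,-0.137,0],[1,-0.25,-0.008,-0.137,0]]], "force": 6}}

```text
t: 10.83
tool_pos: [0.6817, 0.1144, 0.1179]
orientation: [0.139, -3.138, 0.0]
force: [-0.6, 0.2, -0.9]
opening: 0.016
gripper_force: 6.0
```

```bash
python3 st.py
python3 - <<'E'
from h import *
p,d=shot("scene","sc6")
E
python3 pitch.py sc6
```

```text
t 10.8333 tcp [0.6817 0.1144 0.1179] toolY 95.1 q6 -1.57 open 0.016 gf 6.0 F [-0.6  0.2 -0.9] zaxis [-0.001 -0.    -1.   ]
a -0.085 n 3 z -0.0559..-0.0534 med -0.0551 | width 0.000
a -0.061 n 8 z -0.0355..-0.0328 med -0.0341 | width 0.000
a -0.055 n 25 z -0.0435..-0.0328 med -0.0365 | width 0.000
a -0.049 n 6 z -0.0412..-0.0341 med -0.0376 | width 0.000
a -0.037 n 7 z -0.0671..-0.0298 med -0.0624 | width 0.000
a -0.031 n 14 z -0.0673..-0.0227 med -0.0622 | width 0.000
a -0.025 n 3 z -0.0608..-0.0182 med -0.0205 | width 0.000
a -0.019 n 4 z -0.0167..-0.0100 med -0.0123 | width 0.012
a -0.007 n 5 z -0.0062..-0.0011 med -0.0033 | width 0.012
a 0.011 n 5 z 0.0091..0.0130 med 0.0122 | width 0.048
a 0.023 n 17 z 0.0173..0.0869 med 0.0783 | width 0.043
a 0.029 n 50 z 0.0090..0.0872 med 0.0236 | width 0.065
a 0.035 n 19 z 0.0121..0.0233 med 0.0161 | width 0.069
```

>>> {"fn": "send_rows", "kwargs": {"plan": [[[0.35,0,0,0,0],[0.35,0,0,0,0],[0.35,0,0,0,0],[0.35,0,0,0,0],[0.35,0,0,0.1,0],[0.35,0,0,0.3,0],[0.35,0,0,0.5,0],[0.35,0,0,0.6,0],[0.35,0,0,0.6,0]]]}}

```text
t: 11.63
tool_pos: [0.6854, 0.1147, 0.2468]
orientation: [-0.138, 3.127, 0.001]
force: [1.3, 0.5, 1.6]
opening: 0.0302
gripper_force: 0.0
```

>>> {"fn": "send_rows", "kwargs": {"plan": [[[-0.3,-0.2,-0.2,0.05,-0.1],[-0.3,-0.3,-0.4,0.05,-0.2],[-0.3,-0.4,-0.6,0.05,-0.3],[-0.3,-0.5,-0.8,0.05,-0.4],[-0.3,-0.6,-1,0.05,-0.5],[-0.3,-0.6,-1,0.05,-0.6],[-0.3,-0.6,-1,0.05,-0.7],[-0.3,-0.6,-1,0.05,-0.8],[-0.3,-0.6,-1,0.05,-0.9],[-0.3,-0.6,-1,0.05,-0.9]]]}}

```text
t: 12.47
tool_pos: [0.5619, -0.0859, 0.2477]
orientation: [-1.309, -2.855, 0.0]
force: [-0.5, -1.0, -0.1]
opening: 0.0604
gripper_force: 0.0
```

```bash
python3 g.py 7
python3 - <<'E'
from h import *
p=cv2.imread("pics/scene7.png")
cv2.imwrite("pics/c8.png",cv2.resize(p[240:360,360:560],(800,480),interpolation=cv2.INTER_CUBIC))
W=cloud("scene",np.load("pics/scene7.npy")).reshape(-1,3); W=W[np.isfinite(W[:,0])]
S=np.array([.6375,.1105]);u=np.array([.9965,.0837]);v=np.array([-.0837,.9965]);W=W-[.0008,-.001,.001]
a=(W[:,:2]-S)@u;b=(W[:,:2]-S)@v;z=W[:,2]-.07; ax=.766*a+.643*z; pr=.643*a-.766*z
m=(abs(b)<.03)&(ax>.03)&(abs(pr)<.02); print("axial top",np.percentile(ax[m],[50,90,97,99]).round(4),"lat",np.percentile(b[m&(ax>.08)],[2,98]).round(4))
E
```

```text
t 12.5667 tcp [ 0.5621 -0.0856  0.2478] toolY 41.3 q6 -0.96
scene orig [ 0.4441 -0.1176] head dir 91.8 len 0.137 z95 0.020 grip [ 0.4432 -0.0916]
scene orig [ 0.5371 -0.2809] head dir -100.8 len 0.142 z95 0.019 grip [ 0.5323 -0.3065]
top orig [ 0.5315 -0.2762] head dir -100.8 len 0.137 z95 0.020 grip [ 0.5266 -0.3017]
top orig [ 0.4356 -0.2864] head dir 95.6 len 0.139 z95 0.019 grip [ 0.4331 -0.2606]
axial top [0.0899 0.0953 0.0967 0.0983] lat [-0.0199  0.0211]
```

View pics/c8.png

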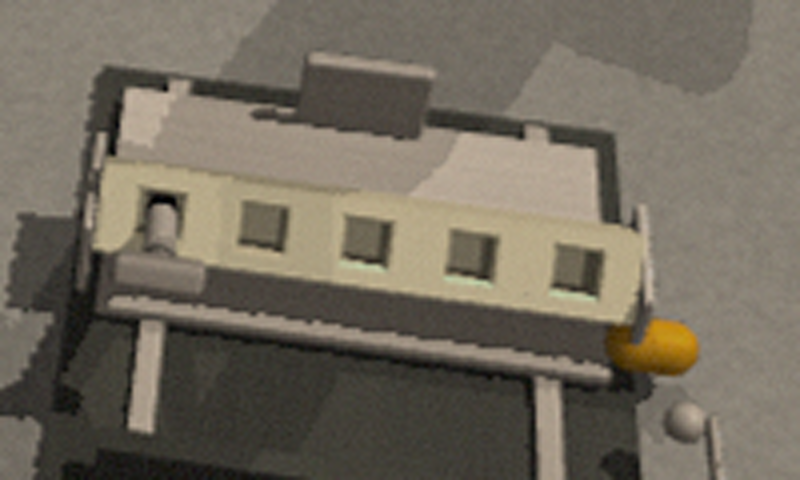

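The crop shows gauge 1 seated in the leftmost bore (socket 1), rod at crop (162,225), crossbar at (160,272). Its top sits about 96 mm out from the mouth against the expected 95, and it is centred sideways. Next is gauge B.

>>> {"fn": "send_rows", "kwargs": {"plan": [[[-0.3,-0.05,-0.2,0,-0.1],[-0.3,-0.1,-0.4,0,-0.2],[-0.3,-0.16,-0.6,0,-0.3],[-0.3,-0.16,-0.8,0,-0.4],[-0.3,-0.16,-1,-0.1,-0.5],[-0.3,-0.16,-1,-0.3,-0.6],[-0.3,-0.16,-1,-0.5,-0.7],[-0.3,-0.16,-1,-0.6,-0.8],[-0.3,-0.16,-1,-0.6,-0.87],[-0.3,-0.16,-1,-0.6,-0.87]]], "force": 5}}

```text
t: 13.4
tool_pos: [0.5287, -0.2846, 0.1252]
orientation: [-2.423, -1.992, 0.002]
force: [-0.2, 0.5, -0.3]
opening: 0.0601
gripper_force: 0.0
```

```bash
python3 st.py
```

```text
t 13.4 tcp [ 0.5287 -0.2846  0.1252] toolY -11.1 q6 -0.38 open 0.0601 gf 0.0 F [-0.2  0.5 -0.3] zaxis [-0.004  0.003 -1.   ]
```

>>> {"fn": "send_rows", "kwargs": {"plan": [[[-0.3,0.006,-0.095,-0.15,0],[-0.3,0.006,-0.095,-0.35,0],[-0.3,0.006,-0.095,-0.5,0],[-0.3,0.006,-0.095,-0.53,0],[-0.3,0.006,-0.095,-0.53,0],[-0.3,0.006,-0.095,-0.53,0],[1,0.006,-0.095,-0.53,0],[1,0.006,-0.095,-0.53,0],[1,0.006,-0.095,-0.53,0],[1,0.006,-0.095,-0.53,0],[1,0.006,-0.095,-0.53,0],[1,0.006,-0.095,-0.53,0],[1,0.006,-0.095,-0.53,0],[1,0.006,-0.095,-0.53,0]]], "force": 8}}

```text
t: 14.57
tool_pos: [0.5312, -0.3046, 0.0222]
orientation: [-2.426, -1.995, 0.0]
force: [-1.6, 0.4, 3.1]
opening: 0.0153
gripper_force: 8.0
```

```bash
python3 st.py
```

```text
t 14.5667 tcp [ 0.5312 -0.3046  0.0222] toolY -11.1 q6 -0.41 open 0.0153 gf 8.0 F [-1.6  0.4  3.1] zaxis [-0.  0. -1.]
```

>>> {"fn": "send_rows", "kwargs": {"plan": [[[0.3,0,0,0,0],[0.3,0,0,0,0],[0.3,0,0,0,0],[0.3,0,0,-0.017,0],[0.3,0,0,-0.017,0],[0.3,0,0,-0.017,0],[1,0,0,-0.017,0],[1,0,0,-0.017,0],[1,0,0,-0.017,0],[1,0,0,-0.017,0],[1,0,0,-0.017,0],[1,0,0,-0.017,0]]], "force": 8}}

```text
t: 15.57
tool_pos: [0.5315, -0.3046, 0.0189]
orientation: [2.426, 1.995, 0.0]
force: [-0.3, 0.3, -0.3]
opening: 0.0156
gripper_force: 8.0
```

```bash
python3 st.py
```

```text
t 15.5667 tcp [ 0.5315 -0.3046  0.0189] toolY -11.1 q6 -0.41 open 0.0156 gf 8.0 F [-0.3  0.3 -0.3] zaxis [ 0. -0. -1.]
```

>>> {"fn": "send_rows", "kwargs": {"plan": [[[1,0,0,0.2,0.05],[1,0,0,0.4,0.1],[1,0,0.2,0.6,0.2],[1,0,0.4,0.8,0.3],[1,-0.05,0.6,0.9,0.4],[1,-0.1,0.8,0.9,0.5],[1,-0.1,1,0.9,0.6],[1,-0.1,1,0.9,0.7],[1,-0.1,1,0.9,0.8],[1,-0.1,1,0.9,0.9],[1,-0.1,1,0.9,1],[1,-0.1,1,0.9,1]]]}}

```text
t: 16.57
tool_pos: [0.5113, -0.1042, 0.1988]
orientation: [-1.096, -2.944, 0.0]
force: [-0.3, -0.5, -1.0]
opening: 0.0155
gripper_force: 8.0
```

>>> {"fn": "send_rows", "kwargs": {"plan": [[[1,-0.05,0.2,0,0.1],[1,-0.1,0.4,0,0.2],[1,-0.15,0.6,0,0.3],[1,-0.2,0.8,0,0.4],[1,-0.22,1,0,0.5],[1,-0.22,1,0,0.6],[1,-0.22,1,0,0.7],[1,-0.22,1,0,0.765],[1,-0.22,1,0,0.765]]]}}

```text
t: 17.32
tool_pos: [0.4673, 0.0957, 0.1987]
orientation: [0.131, -3.139, 0.0]
force: [0.9, 0.1, -2.5]
opening: 0.0156
gripper_force: 8.0
```

```bash
python3 st.py
```

```text
t 17.3167 tcp [0.4673 0.0957 0.1987] toolY 94.8 q6 -1.56 open 0.0156 gf 8.0 F [ 0.9  0.1 -2.5] zaxis [-0. -0. -1.]
```

>>> {"fn": "send_rows", "kwargs": {"plan": [[[1,0,0.2,0,0],[1,0,0.4,0,0],[1,-0.005,0.5,-0.1,0],[1,-0.005,0.5,-0.3,0],[1,-0.005,0.5,-0.45,0],[1,-0.005,0.5,-0.45,0],[1,-0.005,0.5,-0.5,0],[1,-0.005,0.5,-0.53,0],[1,-0.005,0.5,-0.56,0],[1,-0.005,0.5,-0.58,0],[1,-0.005,0.5,-0.6,0],[1,-0.005,0.5,-0.62,0],[1,-0.005,0.5,-0.645,0],[1,-0.005,0.5,-0.645,0],[1,-0.005,0.5,-0.645,0]]], "force": 4}}

```text
t: 18.57
tool_pos: [0.4666, 0.1954, 0.0699]
orientation: [-0.13, 3.139, 0.0]
force: [-0.0, -1.2, -0.2]
opening: 0.0158
gripper_force: 4.0
```

```bash
python3 st.py;python3 -c "
from h import *
shot('scene','sc9')"; python3 pitch.py sc9 | tail -8
```

```text
t 18.5667 tcp [0.4666 0.1954 0.0699] toolY 94.8 q6 -1.36 open 0.0158 gf 4.0 F [-0.  -1.2 -0.2] zaxis [ 0.  0. -1.]
a 0.017 n 3 z 0.0147..0.0166 med 0.0156 | width 0.008
a 0.023 n 11 z -0.0020..0.0850 med 0.0207 | width 0.056
a 0.029 n 64 z -0.0513..0.0878 med 0.0157 | width 0.068
a 0.035 n 102 z -0.0532..0.0868 med -0.0207 | width 0.070
a 0.041 n 7 z -0.0512..-0.0268 med -0.0478 | width 0.043
a 0.047 n 9 z -0.0503..-0.0464 med -0.0477 | width 0.000
a 0.053 n 11 z -0.0529..-0.0459 med -0.0475 | width 0.000
a 0.059 n 9 z -0.0506..-0.0457 med -0.0469 | width 0.000
```

>>> {"fn": "send_rows", "kwargs": {"plan": [[[1,0,0,0.2,0],[1,0,0,0.4,0],[1,0,0,0.6,0],[1,0.1,0,0.8,0],[1,0.3,0,0.825,0],[1,0.5,0.05,0.825,0],[1,0.7,0.1,0.825,0],[1,0.9,0.13,0.825,0],[1,1,0.13,0.825,0],[1,1,0.13,0.825,0]]], "force": 15}}

```text
t: 19.45
tool_pos: [0.6689, 0.2208, 0.2319]
orientation: [0.129, -3.137, 0.001]
force: [0.8, 1.2, -1.6]
opening: 0.0154
gripper_force: 15.0
```

>>> {"fn": "send_rows", "kwargs": {"plan": [[[1,0.15,0,0,0],[1,0.262,0,0,0],[1,0.262,0,-0.1,0],[1,0.262,0,-0.25,0],[1,0.262,0,-0.4,0],[1,0.262,0,-0.432,0],[1,0.262,0,-0.432,0],[1,0.262,0,-0.432,0]]]}}

```text
t: 20.12
tool_pos: [0.7184, 0.2215, 0.1492]
orientation: [0.131, -3.138, 0.0]
force: [0.4, 1.5, -1.4]
opening: 0.0154
gripper_force: 15.0
```

```bash
cat > pre.py <<'E'
import sys
from h import *
tag,k=sys.argv[1],int(sys.argv[2])
s=telemetry.read_state(); Rm=cv2.Rodrigues(s["orientation"])[0]; y=np.arctan2(Rm[1,1],Rm[0,1])-np.pi/2; t=s["tool_pos"]
p,d=shot("scene",tag); W=cloud("scene",d).reshape(-1,3); W=W[np.isfinite(W[:,0])]-[.0008,-.001,.001]
u=np.array([np.cos(y),np.sin(y)]);v=np.array([-u[1],u[0]])
a=(W[:,:2]-t[:2])@u;b=(W[:,:2]-t[:2])@v;z=W[:,2]-t[2]
m=(a>-.08)&(a<.014)&(abs(b)<.007)&(abs(z-.72*a)<.012); f=np.polyfit(a[m],z[m],1)
for _ in range(3):
    r=abs(np.polyval(f,a)-z)<.004; f=np.polyfit(a[m&r],z[m&r],1)
th=np.arctan(f[0]); off=f[1]-.008/np.cos(th)
U=np.array([.9965,.0837]);V=np.array([-.0837,.9965]); S=np.array([.6375,.1105])+(k-1)*.052*V
e=(t[:2]-S); al=e@U; la=e@V; fc=(al-.09*np.cos(th),t[2]+off-.09*np.sin(th)-.07)
ax=.766*fc[0]+.643*fc[1]; pr=.643*fc[0]-.766*fc[1]
print("tcp",t.round(4),"toolY",round(np.degrees(y)+90,1),"n",(m&r).sum(),"tilt %.1f off %.4f rod lat %.4f"%(np.degrees(th),off,np.median(b[m&r])),"foot axial %.4f perp %.4f tool lat %.4f"%(ax,pr,la))
dal,dz=-.643*pr,.766*pr; A=dal*U-la*V; B=np.array([.0437-al])*1; F=B*U-la*V
zf=.07+.0366-off-t[2]   # rod at 40 deg, foot 41 mm deep
print("align row",np.round(np.r_[A,dz]/.2,3),"final row",np.round(np.r_[F,zf]/.2,3))
E
python3 pre.py sc10 3
```

```text
tcp [0.7184 0.2215 0.1492] toolY 94.8 n 42 tilt 36.2 off -0.0076 rod lat 0.0005 foot axial 0.0251 perp -0.0030 tool lat -0.0002
align row [ 0.009  0.002 -0.011] final row [-0.23  -0.018 -0.175]
```

>>> {"fn": "send_rows", "kwargs": {"plan": [[[1,0.005,0,-0.006,0],[1,-0.02,-0.002,-0.022,0],[1,-0.043,-0.003,-0.037,0],[1,-0.067,-0.005,-0.053,0],[1,-0.09,-0.007,-0.068,0],[1,-0.113,-0.009,-0.083,0],[1,-0.137,-0.011,-0.099,0],[1,-0.16,-0.013,-0.114,0],[1,-0.183,-0.015,-0.129,0],[1,-0.207,-0.016,-0.145,0],[1,-0.23,-0.018,-0.16,0],[1,-0.23,-0.018,-0.16,0],[1,-0.23,-0.018,-0.16,0]]], "force": 6}}

```text
t: 21.25
tool_pos: [0.6723, 0.2178, 0.1161]
orientation: [0.131, -3.138, 0.0]
force: [-0.2, 2.0, -0.6]
opening: 0.0158
gripper_force: 6.0
```

```bash
python3 st.py
```

```text
t 21.25 tcp [0.6723 0.2178 0.1161] toolY 94.8 q6 -1.41 open 0.0158 gf 6.0 F [-0.2  2.  -0.6] zaxis [-0.001 -0.    -1.   ]
```

>>> {"fn": "send_rows", "kwargs": {"plan": [[[0.35,0,0,0,0],[0.35,0,0,0,0],[0.35,0,0,0,0],[0.35,0,0,0,0],[0.35,0,0,0.1,0],[0.35,0,0,0.3,0],[0.35,0,0,0.5,0],[0.35,0,0,0.62,0],[0.35,0,0,0.62,0]]]}}

```text
t: 22.0
tool_pos: [0.6761, 0.2186, 0.2499]
orientation: [-0.13, 3.126, 0.004]
force: [1.1, 0.7, 1.3]
opening: 0.0307
gripper_force: 0.0
```

>>> {"fn": "send_rows", "kwargs": {"plan": [[[-0.3,-0.2,-0.2,0,-0.1],[-0.3,-0.3,-0.4,0,-0.2],[-0.3,-0.4,-0.6,0,-0.3],[-0.3,-0.5,-0.8,0,-0.4],[-0.3,-0.55,-1,0,-0.5],[-0.3,-0.55,-1,0,-0.6],[-0.3,-0.55,-1,0,-0.7],[-0.3,-0.55,-1,0,-0.8],[-0.3,-0.55,-1,0,-0.9],[-0.3,-0.55,-1,0,-1],[-0.3,-0.55,-1,0,-1]]]}}

```text
t: 22.92
tool_pos: [0.5628, 0.0176, 0.2402]
orientation: [-1.464, -2.78, 0.0]
force: [-0.0, -0.4, -0.2]
opening: 0.0603
gripper_force: 0.0
```

```bash
python3 g.py 11
cat > seat.py <<'E'
import sys
from h import *
W=cloud("scene",np.load(f"pics/{sys.argv[1]}.npy")).reshape(-1,3); W=W[np.isfinite(W[:,0])]-[.0008,-.001,.001]
U=np.array([.9965,.0837]);V=np.array([-.0837,.9965]); sh=float(sys.argv[2]) if len(sys.argv)>2 else 0
for k in range(1,6):
    S=np.array([.6375,.1105])+(k-1)*.052*V+sh*U
    a=(W[:,:2]-S)@U;b=(W[:,:2]-S)@V;z=W[:,2]-.07; ax=.766*a+.643*z; pr=.643*a-.766*z
    m=(abs(b)<.026)&(ax>.03)&(abs(pr)<.02)&(ax<.14)
    if m.sum()>10: print(k,m.sum(),"axial",np.percentile(ax[m],[50,90,97,99]).round(4),"lat",np.percentile(b[m&(ax>.078)],[2,98]).round(4))
E
python3 seat.py scene11
```

```text
t 23.0167 tcp [0.5628 0.0178 0.2402] toolY 35.0 q6 -0.67
scene orig [ 0.4443 -0.1187] head dir 92.1 len 0.137 z95 0.020 grip [ 0.4433 -0.0927]
top orig [ 0.4396 -0.1175] head dir 90.4 len 0.138 z95 0.020 grip [ 0.4394 -0.0915]
top orig [ 0.4357 -0.2866] head dir 95.5 len 0.139 z95 0.019 grip [ 0.4332 -0.2607]
1 199 axial [0.0902 0.0956 0.0971 0.0986] lat [-0.0199  0.0212]
3 198 axial [0.0909 0.0959 0.0981 0.0984] lat [-0.0212  0.0204]
```

>>> {"fn": "send_rows", "kwargs": {"plan": [[[-0.3,-0.2,-0.2,0,-0.1],[-0.3,-0.4,-0.4,0,-0.2],[-0.3,-0.605,-0.545,-0.2,-0.3],[-0.3,-0.605,-0.545,-0.4,-0.4],[-0.3,-0.605,-0.545,-0.57,-0.5],[-0.3,-0.605,-0.545,-0.57,-0.563],[-0.3,-0.605,-0.545,-0.57,-0.563],[-0.3,-0.605,-0.545,-0.57,-0.563],[-0.3,-0.605,-0.545,-0.57,-0.563]]]}}

```text
t: 23.77
tool_pos: [0.4433, -0.0913, 0.1284]
orientation: [2.196, 2.243, 0.002]
force: [0.6, 0.1, 1.0]
opening: 0.0605
gripper_force: 0.0
```

```bash
python3 st.py
```

```text
t 23.7667 tcp [ 0.4433 -0.0913  0.1284] toolY 1.2 q6 -0.34 open 0.0605 gf 0.0 F [0.6 0.1 1. ] zaxis [ 0.002 -0.001 -1.   ]
```

>>> {"fn": "send_rows", "kwargs": {"plan": [[[-0.3,0,0,-0.15,0],[-0.3,0,0,-0.35,0],[-0.3,0,0,-0.5,0],[-0.3,0,0,-0.54,0],[-0.3,0,0,-0.54,0],[-0.3,0,0,-0.54,0],[-0.3,0,0,-0.54,0],[-0.3,0,0,-0.54,0],[1,0,0,-0.54,0],[1,0,0,-0.54,0],[1,0,0,-0.54,0],[1,0,0,-0.54,0],[1,0,0,-0.54,0],[1,0,0,-0.54,0],[1,0,0,-0.54,0],[1,0,0,-0.54,0]]], "force": 8}}

```text
t: 25.1
tool_pos: [0.4417, -0.0912, 0.0184]
orientation: [-2.202, -2.24, 0.0]
force: [-1.3, -0.7, -0.4]
opening: 0.0155
gripper_force: 8.0
```

```bash
python3 st.py
```

```text
t 25.1 tcp [ 0.4417 -0.0912  0.0184] toolY 1.0 q6 -0.33 open 0.0155 gf 8.0 F [-1.3 -0.7 -0.4] zaxis [-0.  0. -1.]
```

>>> {"fn": "send_rows", "kwargs": {"plan": [[[1,0,0,0.2,0],[1,0,0,0.4,-0.1],[1,0,0.1,0.6,-0.2],[1,0,0.3,0.8,-0.3],[1,0,0.5,0.9,-0.4],[1,0,0.7,0.9,-0.5],[1,0,0.9,0.9,-0.6],[1,0,1,0.9,-0.7],[1,0,1,0.9,-0.8],[1,0,1,0.9,-0.9],[1,0,1,0.9,-1],[1,0,1,0.9,-1]]]}}

```text
t: 26.1
tool_pos: [0.4416, 0.1092, 0.1982]
orientation: [-3.029, -0.833, 0.001]
force: [-0.6, -0.4, -0.8]
opening: 0.0155
gripper_force: 8.0
```

>>> {"fn": "send_rows", "kwargs": {"plan": [[[1,0.05,0.1,0,-0.1],[1,0.1,0.2,0,-0.2],[1,0.124,0.3,0,-0.3],[1,0.124,0.435,0,-0.437],[1,0.124,0.435,0,-0.437],[1,0.124,0.435,0,-0.437],[1,0.124,0.435,0,-0.437]]]}}

```text
t: 26.68
tool_pos: [0.4665, 0.1953, 0.1981]
orientation: [3.138, 0.138, -0.001]
force: [-0.3, -0.7, -0.6]
opening: 0.0155
gripper_force: 8.0
```

```bash
python3 st.py
```

```text
t 26.6833 tcp [0.4665 0.1953 0.1981] toolY -85.0 q6 1.78 open 0.0155 gf 8.0 F [-0.3 -0.7 -0.6] zaxis [-0.001 -0.001 -1.   ]
```

Now the tilt on the tab, then a lift and carry to socket 5.

>>> {"fn": "send_rows", "kwargs": {"plan": [[[1,0,0,-0.2,0],[1,0,0,-0.4,0],[1,0,0,-0.45,0],[1,0,0,-0.45,0],[1,0,0,-0.5,0],[1,0,0,-0.53,0],[1,0,0,-0.56,0],[1,0,0,-0.58,0],[1,0,0,-0.6,0],[1,0,0,-0.62,0],[1,0,0,-0.642,0],[1,0,0,-0.642,0],[1,0,0,-0.642,0]]], "force": 4}}

```text
t: 27.77
tool_pos: [0.4667, 0.1958, 0.07]
orientation: [-3.139, -0.131, -0.0]
force: [0.5, 0.6, -0.5]
opening: 0.0155
gripper_force: 4.0
```

>>> {"fn": "send_rows", "kwargs": {"plan": [[[1,0,0,0.2,0],[1,0,0,0.4,0],[1,0,0,0.6,0],[1,0.1,0.1,0.8,0],[1,0.3,0.2,0.825,0],[1,0.5,0.3,0.825,0],[1,0.7,0.45,0.825,0],[1,0.9,0.6,0.825,0],[1,1,0.65,0.825,0],[1,1,0.65,0.825,0]]], "force": 15}}

```text
t: 28.6
tool_pos: [0.6689, 0.3281, 0.2288]
orientation: [3.137, 0.132, -0.008]
force: [-0.2, -0.1, -4.2]
opening: 0.0157
gripper_force: 15.0
```

```bash
sed -i 's#y=np.arctan2(Rm\[1,1\],Rm\[0,1\])-np.pi/2#y=np.arctan2(Rm[1,1],Rm[0,1])-np.pi/2; y=y+np.pi if y<-np.pi/2 else y#' pre.py pitch.py; python3 st.py
```

```text
t 28.6 tcp [0.6689 0.3281 0.2288] toolY -85.2 q6 1.87 open 0.0157 gf 15.0 F [-0.2 -0.1 -4.2] zaxis [-0.005 -0.002 -1.   ]
```

>>> {"fn": "send_rows", "kwargs": {"plan": [[[1,0.15,0,0,0],[1,0.218,0,0,0],[1,0.218,0,-0.1,0],[1,0.218,0,-0.25,0],[1,0.218,0,-0.4,0],[1,0.218,0,-0.433,0],[1,0.218,0,-0.433,0],[1,0.218,0,-0.433,0]]]}}

```text
t: 29.27
tool_pos: [0.71, 0.3258, 0.1488]
orientation: [3.139, 0.131, -0.001]
force: [-0.0, 0.1, -0.9]
opening: 0.0157
gripper_force: 15.0
```

```bash
python3 pre.py sc12 5
```

```text
tcp [0.71   0.3258 0.1488] toolY 94.8 n 24 tilt 35.3 off -0.0072 rod lat -0.0005 foot axial 0.0255 perp -0.0042 tool lat 0.0004
align row [ 0.014 -0.001 -0.016] final row [-0.232 -0.022 -0.175]
```

>>> {"fn": "send_rows", "kwargs": {"plan": [[[1,0.006,-0.002,-0.008,0],[1,-0.02,-0.004,-0.022,0],[1,-0.043,-0.006,-0.037,0],[1,-0.067,-0.008,-0.053,0],[1,-0.09,-0.01,-0.068,0],[1,-0.113,-0.012,-0.083,0],[1,-0.137,-0.014,-0.099,0],[1,-0.16,-0.016,-0.114,0],[1,-0.183,-0.018,-0.129,0],[1,-0.207,-0.02,-0.145,0],[1,-0.23,-0.022,-0.16,0],[1,-0.23,-0.022,-0.16,0],[1,-0.23,-0.022,-0.16,0]]], "force": 6}}

```text
t: 30.4
tool_pos: [0.6637, 0.3213, 0.1161]
orientation: [3.139, 0.131, -0.001]
force: [0.4, 0.2, -1.4]
opening: 0.0155
gripper_force: 6.0
```

```bash
python3 st.py
```

```text
t 30.4 tcp [0.6637 0.3213 0.1161] toolY -85.2 q6 1.87 open 0.0155 gf 6.0 F [ 0.4  0.2 -1.4] zaxis [-0.001 -0.    -1.   ]
```

>>> {"fn": "send_rows", "kwargs": {"plan": [[[0.35,0,0,0,0],[0.35,0,0,0,0],[0.35,0,0,0,0],[0.35,0,0,0,0],[0.35,0,0,0.1,0],[0.35,0,0,0.3,0],[0.35,0,0,0.5,0],[0.35,0,0,0.62,0],[0.35,0,0,0.62,0]]]}}

```text
t: 31.15
tool_pos: [0.6673, 0.3226, 0.2503]
orientation: [-3.134, -0.13, -0.019]
force: [0.4, 0.0, 1.5]
opening: 0.0302
gripper_force: 0.0
```

>>> {"fn": "send_rows", "kwargs": {"plan": [[[-0.3,-0.1,-0.2,0,0.1],[-0.3,-0.2,-0.4,0,0.2],[-0.3,-0.3,-0.6,0,0.3],[-0.3,-0.4,-0.8,0,0.4],[-0.3,-0.4,-1,0,0.5],[-0.3,-0.4,-1,0,0.6],[-0.3,-0.4,-1,0,0.7],[-0.3,-0.4,-1,0,0.75],[-0.3,-0.4,-1,0,0.75]]]}}

```text
t: 31.9
tool_pos: [0.5842, 0.1208, 0.2403]
orientation: [-2.849, -1.324, -0.0]
force: [0.3, -0.5, -0.1]
opening: 0.0604
gripper_force: 0.0
```

>>> {"fn": "send_rows", "kwargs": {"plan": [[[-0.3,-0.1,-0.2,0,0.1],[-0.3,-0.2,-0.4,0,0.2],[-0.3,-0.3,-0.6,0,0.3],[-0.3,-0.4,-0.8,0,0.4],[-0.3,-0.4,-1,0,0.5],[-0.3,-0.4,-1,0,0.6],[-0.3,-0.4,-1,0,0.7],[-0.3,-0.4,-1,0,0.76],[-0.3,-0.4,-1,0,0.76]]]}}

```text
t: 32.65
tool_pos: [0.5042, -0.079, 0.2403]
orientation: [-2.115, -2.323, 0.0]
force: [-0.3, 0.2, -0.1]
opening: 0.0604
gripper_force: 0.0
```

```bash
python3 g.py 13; python3 seat.py scene13
```

```text
t 32.75 tcp [ 0.5043 -0.0785  0.2403] toolY 5.2 q6 -0.34
top orig [0.687  0.3707] head dir 24.3 len 0.130 z95 0.058 grip [0.7107 0.3814]
top orig [ 0.4356 -0.2856] head dir 95.3 len 0.137 z95 0.019 grip [ 0.4332 -0.2597]
1 196 axial [0.0898 0.0948 0.0969 0.0983] lat [-0.0199  0.0213]
3 201 axial [0.0907 0.0963 0.0976 0.0989] lat [-0.0212  0.0203]
5 214 axial [0.0903 0.0961 0.0977 0.0987] lat [-0.0215  0.0209]
```

>>> {"fn": "send_rows", "kwargs": {"plan": [[[-0.3,-0.1,-0.2,0,0],[-0.3,-0.2,-0.4,0,0],[-0.3,-0.3,-0.6,0,0],[-0.3,-0.335,-0.8,-0.2,0],[-0.3,-0.335,-0.912,-0.4,0],[-0.3,-0.335,-0.912,-0.57,0],[-0.3,-0.335,-0.912,-0.57,0],[-0.3,-0.335,-0.912,-0.57,0]]]}}

```text
t: 33.42
tool_pos: [0.4343, -0.2598, 0.1213]
orientation: [-2.114, -2.312, 0.002]
force: [-0.3, 0.2, -0.5]
opening: 0.0603
gripper_force: 0.0
```

>>> {"fn": "send_rows", "kwargs": {"plan": [[[-0.3,0,0,-0.15,0],[-0.3,0,0,-0.35,0],[-0.3,0,0,-0.5,0],[-0.3,0,0,-0.54,0],[-0.3,0,0,-0.54,0],[-0.3,0,0,-0.54,0],[-0.3,0,0,-0.54,0],[-0.3,0,0,-0.54,0],[1,0,0,-0.54,0],[1,0,0,-0.54,0],[1,0,0,-0.54,0],[1,0,0,-0.54,0],[1,0,0,-0.54,0],[1,0,0,-0.54,0],[1,0,0,-0.54,0],[1,0,0,-0.54,0]]], "force": 8}}

```text
t: 34.75
tool_pos: [0.4371, -0.261, 0.0184]
orientation: [-2.115, -2.323, 0.0]
force: [-0.2, -1.1, 0.1]
opening: 0.0157
gripper_force: 8.0
```

```bash
python3 st.py
```

```text
t 34.75 tcp [ 0.4371 -0.261   0.0184] toolY 5.4 q6 -0.73 open 0.0157 gf 8.0 F [-0.2 -1.1  0.1] zaxis [-0.  0. -1.]
```

>>> {"fn": "send_rows", "kwargs": {"plan": [[[1,0,0,0.2,0],[1,0,0,0.4,-0.1],[1,0,0.1,0.6,-0.2],[1,0,0.3,0.8,-0.3],[1,0,0.5,0.9,-0.4],[1,0,0.7,0.9,-0.5],[1,0,0.9,0.9,-0.6],[1,0,1,0.9,-0.75],[1,0,1,0.9,-0.75]]]}}

```text
t: 35.5
tool_pos: [0.4371, -0.0565, 0.1989]
orientation: [-2.844, -1.331, -0.003]
force: [-0.1, -0.2, -2.2]
opening: 0.0157
gripper_force: 8.0
```

>>> {"fn": "send_rows", "kwargs": {"plan": [[[1,0,0.2,0,-0.1],[1,0,0.4,0,-0.2],[1,0,0.6,0,-0.3],[1,0.05,0.8,0,-0.4],[1,0.1,1,0,-0.5],[1,0.145,1,0,-0.6],[1,0.145,1,0,-0.7],[1,0.145,1,0,-0.76],[1,0.145,1,0,-0.76]]]}}

```text
t: 36.25
tool_pos: [0.466, 0.1395, 0.198]
orientation: [3.139, 0.128, -0.001]
force: [-0.3, -0.2, -0.6]
opening: 0.0157
gripper_force: 8.0
```

```bash
python3 st.py
```

```text
t 36.25 tcp [0.466  0.1395 0.198 ] toolY -85.3 q6 1.68 open 0.0157 gf 8.0 F [-0.3 -0.2 -0.6] zaxis [-0.001 -0.    -1.   ]
```

>>> {"fn": "send_rows", "kwargs": {"plan": [[[1,0,0.2,0,0],[1,0,0.28,-0.1,0],[1,0,0.28,-0.3,0],[1,0,0.28,-0.45,0],[1,0,0.28,-0.45,0],[1,0,0.28,-0.5,0],[1,0,0.28,-0.53,0],[1,0,0.28,-0.56,0],[1,0,0.28,-0.58,0],[1,0,0.28,-0.6,0],[1,0,0.28,-0.62,0],[1,0,0.28,-0.642,0],[1,0,0.28,-0.642,0],[1,0,0.28,-0.642,0]]], "force": 4}}

```text
t: 37.42
tool_pos: [0.4664, 0.195, 0.0702]
orientation: [-3.139, -0.13, -0.0]
force: [-0.1, -0.3, -0.2]
opening: 0.0156
gripper_force: 4.0
```

>>> {"fn": "send_rows", "kwargs": {"plan": [[[1,0,0,0.2,0],[1,0,0,0.4,0],[1,0,0,0.6,0],[1,0.1,0,0.8,0],[1,0.3,0,0.9,0],[1,0.5,0,0.9,0],[1,0.7,-0.1,0.9,0],[1,0.9,-0.13,0.9,0],[1,1,-0.13,0.9,0],[1,1,-0.13,0.9,0]]], "force": 15}}

```text
t: 38.25
tool_pos: [0.6691, 0.1672, 0.2469]
orientation: [3.138, 0.127, -0.004]
force: [0.2, 0.7, -1.3]
opening: 0.0159
gripper_force: 15.0
```

>>> {"fn": "send_rows", "kwargs": {"plan": [[[1,0.15,0,0,0],[1,0.3,0,0,0],[1,0.3,0,0,0],[1,0.3,0,-0.1,0],[1,0.3,0,-0.25,0],[1,0.3,0,-0.4,0],[1,0.3,0,-0.48,0],[1,0.3,0,-0.48,0],[1,0.3,0,-0.48,0]]]}}

```text
t: 39.0
tool_pos: [0.7247, 0.1691, 0.1529]
orientation: [3.139, 0.131, -0.005]
force: [-0.8, 0.4, -0.8]
opening: 0.0153
gripper_force: 15.0
```

```bash
python3 st.py; python3 pre.py sc14 2
```

```text
t 39.0 tcp [0.7247 0.1691 0.1529] toolY -85.2 q6 1.65 open 0.0153 gf 15.0 F [-0.8  0.4 -0.8] zaxis [-0.003 -0.    -1.   ]
tcp [0.7247 0.1691 0.1529] toolY 94.8 n 63 tilt 35.7 off -0.0081 rod lat 0.0003 foot axial 0.0287 perp -0.0051 tool lat -0.0009
align row [ 0.016  0.006 -0.019] final row [-0.24  -0.016 -0.191]
```

>>> {"fn": "send_rows", "kwargs": {"plan": [[[1,0.012,0.006,-0.016,0],[1,0.012,0.006,-0.016,0],[1,-0.013,0.004,-0.032,0],[1,-0.038,0.002,-0.049,0],[1,-0.063,-0.001,-0.065,0],[1,-0.089,-0.003,-0.082,0],[1,-0.114,-0.005,-0.098,0],[1,-0.139,-0.007,-0.114,0],[1,-0.164,-0.009,-0.131,0],[1,-0.19,-0.012,-0.147,0],[1,-0.215,-0.014,-0.164,0],[1,-0.24,-0.016,-0.18,0],[1,-0.24,-0.016,-0.18,0],[1,-0.24,-0.016,-0.18,0]]], "force": 6}}

```text
t: 40.22
tool_pos: [0.6777, 0.1658, 0.1177]
orientation: [3.139, 0.13, -0.001]
force: [-0.3, -0.7, -2.4]
opening: 0.0156
gripper_force: 6.0
```

>>> {"fn": "send_rows", "kwargs": {"plan": [[[0.42,0,0,0,0],[0.42,0,0,0,0],[0.42,0,0,0,0],[0.42,0,0,0,0],[0.42,0,0,0.1,0],[0.42,0,0,0.3,0],[0.42,0,0,0.5,0],[0.42,0,0,0.7,0],[0.42,0,0,0.7,0]]]}}

```text
t: 40.97
tool_pos: [0.6821, 0.1665, 0.2702]
orientation: [-3.137, -0.13, -0.024]
force: [1.2, 0.1, 2.4]
opening: 0.0267
gripper_force: 0.0
```

>>> {"fn": "send_rows", "kwargs": {"plan": [[[0.42,-0.2,0,0,0.05],[0.42,-0.4,0,0,0.1],[0.42,-0.6,0,0,0.15],[0.42,-0.8,0,0,0.2],[1,-1,0,0,0.2],[1,-1,0,0,0.2],[1,-1,0,0,0.2]]]}}

```text
t: 41.55
tool_pos: [0.4765, 0.1659, 0.2582]
orientation: [-3.108, -0.459, -0.001]
force: [0.2, -0.7, 0.2]
opening: 0.0114
gripper_force: 0.0
```

```bash
python3 g.py 15; python3 seat.py scene15
python3 - <<'E'
from h import *
p=cv2.imread("pics/scene15.png");cv2.imwrite("pics/c9.png",p)
E
```

```text
t 41.65 tcp [0.4791 0.1659 0.2589] toolY -73.2 q6 1.51
1 198 axial [0.0906 0.0956 0.097  0.0981] lat [-0.0199  0.0211]
2 197 axial [0.0908 0.0954 0.0976 0.0991] lat [-0.021   0.0196]
3 204 axial [0.0908 0.096  0.0978 0.0982] lat [-0.0212  0.0203]
4 53 axial [0.0891 0.0924 0.0928 0.0931] lat [0.0112 0.0249]
5 159 axial [0.089  0.0954 0.0965 0.0987] lat [-0.0258  0.001 ]
```

View pics/c9.png

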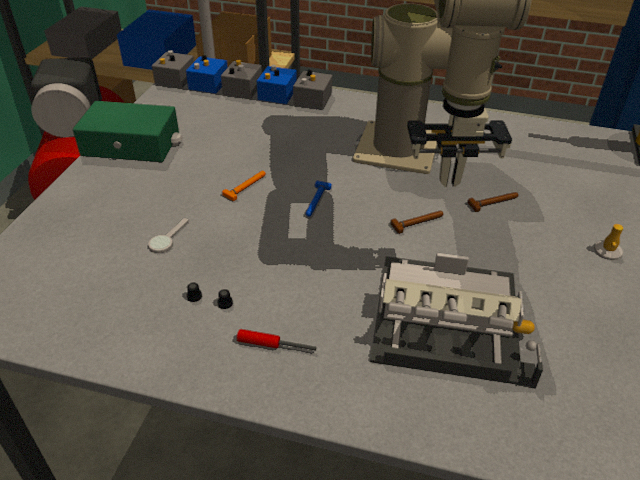

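The full view shows all four gauges in the rack and none left on the counter. The socket 5 gauge's crossbar at about (503,315) seems to have shifted, so I'll zoom in.

Run:
```python
from h import *
p=cv2.imread("pics/scene15.png");cv2.imwrite("pics/c10.png",cv2.resize(p[260:350,370:545],(788,405),interpolation=cv2.INTER_CUBIC))
W=cloud("scene",np.load("pics/scene15.npy")).reshape(-1,3); W=W[np.isfinite(W[:,0])]-[.0008,-.001,.001]
U=np.array([.9965,.0837]);V=np.array([-.0837,.9965]);S=np.array([.6375,.1105])+4*.052*V
a=(W[:,:2]-S)@U;b=(W[:,:2]-S)@V;z=W[:,2]-.07; ax=.766*a+.643*z; pr=.643*a-.766*z
for lo in np.arange(.01,.11,.008):
    m=(ax>lo)&(ax<lo+.008)&(abs(b+.01)<.04)&(abs(pr)<.025)
    if m.sum()>3: print("%.3f"%lo,m.sum(),"lat",np.percentile(b[m],[3,50,97]).round(4),"pr",np.percentile(pr[m],[3,50,97]).round(4))
```

```text
0.010 10 lat [-0.0141 -0.0096 -0.0026] pr [-0.0023 -0.0013  0.0023]
0.018 9 lat [-0.0129 -0.0078 -0.0016] pr [-0.0009  0.0005  0.0019]
0.026 11 lat [-0.0169 -0.0093 -0.0034] pr [0.0003 0.0018 0.0068]
0.034 10 lat [-0.0186 -0.0126 -0.0035] pr [0.0018 0.0039 0.0076]
0.042 12 lat [-0.0197 -0.0112 -0.0047] pr [0.0023 0.0047 0.0088]
0.050 12 lat [-0.0209 -0.0134 -0.0067] pr [0.0045 0.0062 0.0101]
0.058 5 lat [-0.0171 -0.0133 -0.0115] pr [0.0062 0.0066 0.0079]
0.066 9 lat [-0.0227 -0.0183 -0.0101] pr [0.0065 0.0086 0.0104]
0.074 13 lat [-0.036  -0.0192 -0.0106] pr [0.0072 0.0091 0.0109]
0.082 72 lat [-0.0407 -0.0295 -0.0006] pr [0.0097 0.0141 0.0245]
0.090 135 lat [-0.0371 -0.0157  0.0004] pr [0.0113 0.0176 0.0241]
```

View pics/c10.png

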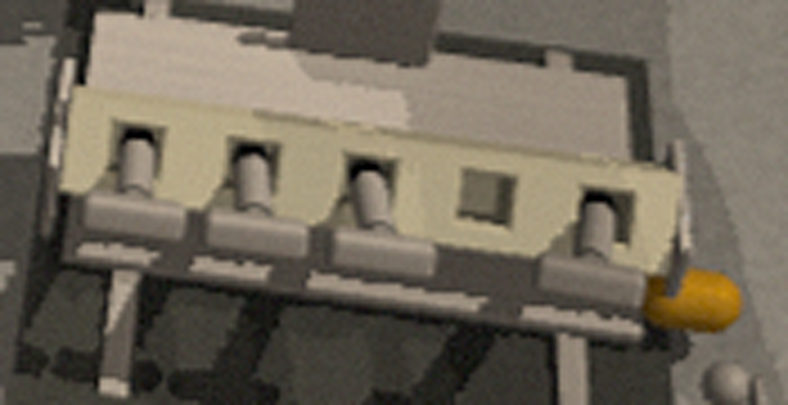

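The gauge in socket 5 leans sideways about 0.2 rad, inside the limit, and is still at the bottom. All four are seated, so next is pushing the tab with closed fingers.

>>> {"fn": "send_rows", "kwargs": {"plan": [[[1,-0.18,0.17,0,-0.1],[1,-0.18,0.17,0,-0.2],[1,-0.18,0.17,-0.2,-0.2],[1,-0.18,0.17,-0.4,-0.2],[1,-0.18,0.17,-0.6,-0.2],[1,-0.18,0.17,-0.8,-0.2],[1,-0.18,0.17,-1,-0.2],[1,-0.18,0.17,-1,-0.2],[1,-0.18,0.17,-1,-0.2]]], "force": 20}}

```text
t: 42.4
tool_pos: [0.4413, 0.1991, 0.0562]
orientation: [3.137, 0.129, -0.008]
force: [0.4, -0.5, 0.6]
opening: 0.0003
gripper_force: 0.0
```

>>> {"fn": "send_rows", "kwargs": {"plan": [[[1,0.06,0.005,0,0],[1,0.1,0.008,0,0],[1,0.13,0.011,0,0],[1,0.15,0.013,0,0],[1,0.17,0.014,0,0],[1,0.19,0.016,0,0],[1,0.21,0.018,0,0],[1,0.21,0.018,0,0]]]}}

```text
t: 43.07
tool_pos: [0.4848, 0.2034, 0.0583]
orientation: [-3.139, -0.13, -0.001]
force: [0.8, -0.2, -0.6]
opening: 0.0
gripper_force: 0.0
```

```bash
python3 st.py
```

```text
t 43.0667 tcp [0.4848 0.2034 0.0583] toolY -85.2 q6 1.79 open 0.0 gf 0.0 F [ 0.8 -0.2 -0.6] zaxis [ 0.  0. -1.]
```

>>> {"fn": "send_rows", "kwargs": {"plan": [[[1,0.02,0.002,0,0],[1,0.04,0.003,0,0],[1,0.06,0.005,0,0],[1,0.08,0.007,0,0],[1,0.1,0.008,0,0],[1,0.12,0.01,0,0],[1,0.14,0.012,0,0],[1,0.16,0.013,0,0],[1,0.18,0.015,0,0],[1,0.2,0.017,0,0],[1,0.22,0.018,0,0],[1,0.24,0.02,0,0],[1,0.25,0.021,0,0],[1,0.25,0.021,0,0]]]}}

```text
t: 44.23
tool_pos: [0.5342, 0.2076, 0.0578]
orientation: [3.139, 0.13, -0.002]
force: [-5.0, 2.0, 0.5]
opening: 0.0008
gripper_force: 2.2
```

```bash
python3 st.py
python3 - <<'E'
from h import *
p,d=shot("scene","sc16"); cv2.imwrite("pics/c11.png",cv2.resize(p[230:380,360:560],(800,600),interpolation=cv2.INTER_CUBIC))
W=cloud("scene",d).reshape(-1,3); W=W[np.isfinite(W[:,0])]
W0=cloud("scene",np.load("pics/scene15.npy")).reshape(-1,3); W0=W0[np.isfinite(W0[:,0])]
for w in(W0,W):
    U=np.array([.9965,.0837]);a=w[:,:2]@U
    m=(w[:,2]>.084)&(w[:,2]<.3)&(w[:,1]>.09)&(w[:,1]<.13)&(w[:,0]>.6); print("gauge1 head front along",np.percentile(a[m],[90,97]).round(4) if m.any() else None)
E
```

```text
t 44.2333 tcp [0.5342 0.2076 0.0578] toolY -85.2 q6 1.77 open 0.0008 gf 2.2 F [-5.   2.   0.5] zaxis [-0.001 -0.    -1.   ]
gauge1 head front along [0.7314 0.7327]
gauge1 head front along [0.7825 0.7837]
```

>>> {"fn": "send_rows", "kwargs": {"plan": [[[1,0.02,0.002,0,0],[1,0.035,0.003,0,0],[1,0.05,0.004,0,0],[1,0.065,0.005,0,0],[1,0.08,0.007,0,0],[1,0.08,0.007,0,0]]]}}

```text
t: 44.78
tool_pos: [0.5517, 0.2089, 0.0585]
orientation: [3.139, 0.13, 0.003]
force: [-0.7, -0.4, -1.2]
opening: 0.0003
gripper_force: 0.0
```

```bash
cat > trav.py <<'E'
import sys
from h import *
p,d=shot("scene",sys.argv[1]); w=cloud("scene",d).reshape(-1,3); w=w[np.isfinite(w[:,0])]
a=w[:,:2]@np.array([.9965,.0837]); m=(w[:,2]>.084)&(w[:,2]<.3)&(w[:,1]>.09)&(w[:,1]<.13)&(w[:,0]>.6); print("moved",(np.percentile(a[m],[90,97])-[.7314,.7327]).round(4))
E
python3 st.py; python3 trav.py sc17
```

```text
t 44.7833 tcp [0.5517 0.2089 0.0585] toolY -85.3 q6 1.76 open 0.0003 gf 0.0 F [-0.7 -0.4 -1.2] zaxis [ 0.002 -0.    -1.   ]
moved [0.0702 0.0707]
```

>>> {"fn": "send_rows", "kwargs": {"plan": [[[1,-0.1,0,0,0],[1,-0.2,0,0,0],[1,-0.3,0,0.1,0],[1,-0.4,0,0.3,0],[1,-0.4,0,0.5,0],[1,-0.4,0,0.7,0],[1,-0.4,0,0.9,0],[1,-0.4,0,0.9,0],[1,-0.4,0,0.9,0],[1,-0.4,0,0.9,0]]]}}

```text
t: 45.67
tool_pos: [0.4706, 0.2089, 0.2382]
orientation: [-3.139, -0.13, -0.002]
force: [0.4, -0.1, -0.6]
opening: 0.0005
gripper_force: 0.0
```

```bash
python3 st.py; python3 trav.py sc18; python3 seat.py sc18 0.0705
python3 - <<'E'
from h import *
p=cv2.imread("pics/sc18.png"); cv2.imwrite("pics/c12.png",cv2.resize(p[240:390,360:560],(800,600),interpolation=cv2.INTER_CUBIC))
E
```

```text
t 45.6667 tcp [0.4706 0.2089 0.2382] toolY -85.3 q6 1.81 open 0.0005 gf 0.0 F [ 0.4 -0.1 -0.6] zaxis [ 0.001  0.    -1.   ]
moved [0.0774 0.0773]
1 180 axial [0.0892 0.0998 0.1017 0.103 ] lat [-0.0197  0.0212]
2 185 axial [0.0895 0.1006 0.1027 0.1038] lat [-0.0215  0.0207]
3 189 axial [0.0877 0.1008 0.1026 0.1039] lat [-0.0205  0.0197]
4 40 axial [0.0939 0.0972 0.0995 0.1001] lat [0.0119 0.0253]
5 160 axial [0.079  0.0996 0.1029 0.1038] lat [-0.0253  0.002 ]
```

View pics/c12.png

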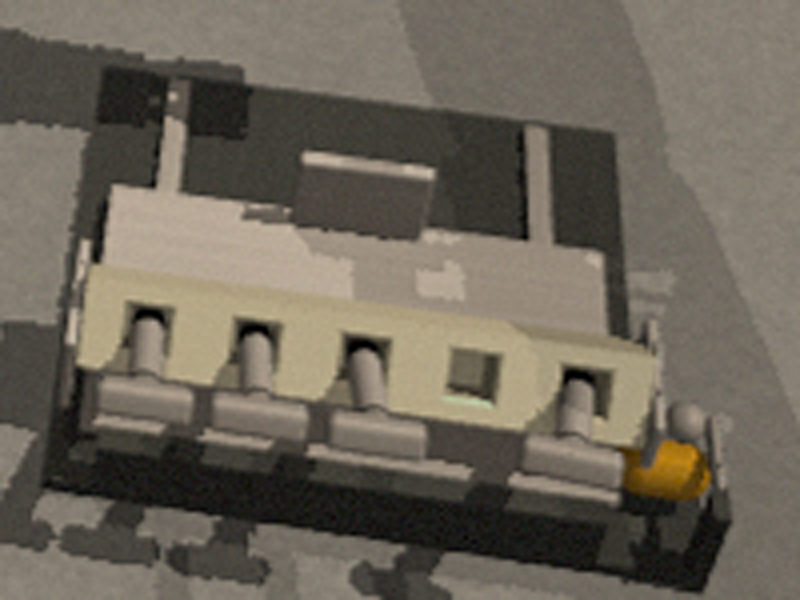

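The rack has moved 77 mm and snapped over, with all four gauges still in their sockets. I'll check it's at rest, then hand in.

```bash
python3 trav.py sc19; python3 seat.py sc19 0.0773; python3 -c "
from plant import order
print(order.close_job())"
```

```text
moved [0.0774 0.0777]
1 235 axial [0.0904 0.0959 0.0975 0.098 ] lat [-0.0197  0.0212]
2 241 axial [0.0904 0.0962 0.0976 0.0983] lat [-0.0212  0.0208]
3 239 axial [0.0903 0.0969 0.0981 0.0997] lat [-0.0214  0.0201]
4 63 axial [0.0897 0.0937 0.0944 0.095 ] lat [0.0118 0.0252]
5 190 axial [0.087  0.0962 0.0979 0.0992] lat [-0.0252  0.002 ]
the job is handed in; nothing more can be done
None
```

I handed the job in with all four gauges seated foot-down in sockets 1, 2, 3 and 5 and the rack snapped home and at rest; the gauge in socket 5 leans about 0.2 rad (limit 0.4), and the hand-in returned no verdict.

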